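# Unstack the sound-measuring kit and put it away

## Task

The sound-measuring kit stands in one stack on the lab bench: take it apart from the top down, without tipping anything over, and set each piece down rather than dropping it. First put away the two round things, in either order: press the orange calibrator fully home into the round cutout in the foam of the navy case, and stand the silver tin in the middle of the white dish; then lay the blue battery pack centred and square in the charger's bay, and last the aluminium amplifier centred and square on the cork pad (these two may lie either way round).

Things in the scene. Friction and masses are not known exactly. Their poses are not given: they have to be found in the camera images.
- calibrator_center (a point): Orange upright cylinder with a steel band, 38 mm diameter, 80 mm tall, foot tapered to 32 mm over 8 mm; 0.16 to 0.29 kg. Point at its centre, 40 mm above its underside; z is its axis, up. Stands on one end (either) of the battery pack, 54 mm from the tin. Grip it at its centre or higher (so the fingers clear the foam later), fingers closing across the pack's short side.
- tin_center (a point): Silver steel upright cylinder (microphone capsule tin) with a thin dark band, 32 mm diameter, 56 mm tall, about 0.12 kg. Point at its centre, 28 mm above its underside; z is its axis, up. It starts standing on the other end of the battery pack.
- battery_center (a point): Blue battery pack with two dark stripes, 104 mm long (its x), 56 mm wide (its y), 44 mm tall, 0.3 to 0.5 kg. Point at its centre, 22 mm above its underside. It lies on the amplifier, roughly in line with it. Grip it across its 56 mm width.
- amp_center (a point): Aluminium amplifier box with dark vent slots on top at its +x end and three small dark knobs on its -x end, 124 mm long (x), 62 mm wide (y), 44 mm tall, 0.35 to 0.6 kg. Point at its centre, 22 mm above its underside. It stands on the bench under the battery pack. Grip it across its 62 mm width.
- case_hole (a point): Fixed navy case 140 x 120 mm (x, y), 40 mm tall, full of grey foam. In its middle a round cutout, 42 mm wide, 20 mm deep, with 4 dark springy foam tongues narrowing it to 36 mm: it takes 5 to 15 N to push the calibrator to the bottom (unpressed it stands some 6 mm high). Dark strips are flat. Point: centre of the cutout's mouth at the foam's top, z up; calibrator home: its centre 20 mm above.
- dish_in (a point): Fixed white round dish, 96 mm across its rim, 86 mm inside at the floor, rim 6 mm above the inner floor. Point at the centre of the inner floor; z up.
- charger_bay (a point): Fixed grey charger, its bay floor 10 mm above the bench, marked with a yellow outline; the bay is 120 mm long (x) between two end walls (12 mm above the floor at -x, grey; 16 mm at +x, white with a green and a red lamp) and 72 mm wide (y), open on both long sides. Point at the centre of the bay floor; z up.
- pad_top (a point): Fixed flat cork pad, 150 x 90 mm (x, y), 6 mm thick. Point at the centre of its top; z up.
There are look-alikes about, which are no part of the job. There is more than one size of the part that bears charger_bay; the job needs the smaller. Of the things that look like the part that bears battery_center, the larger one is meant.

How it is judged:
On the way, in this order (a step that is already met when the one before it is completed fails the run):
1. the calibrator is home in the foam and the silver tin stands in the dish, both let go (horizontal distance between calibrator_center and case_hole below 0.004 m and z of calibrator_center in the frame of case_hole below 0.0225 m and angle between each of calibrator_center, tin_center's own z axis and vertical below 0.1 rad and linear speed of each of calibrator, tin below 0.02 m/s and horizontal distance between tin_center and dish_in below 0.02 m and z of tin_center in the frame of dish_in between 0.024 and 0.032 m and contact force between the fingers and calibrator below 0.1 N and contact force between the fingers and tin below 0.1 N), for 0.2 s.
2. the battery pack lies in the charger's bay, let go (horizontal distance between battery_center and charger_bay below 0.012 m and angle between the x axis of battery_center and the x axis of charger_bay, either way round below 0.2 rad and z of battery_center in the frame of charger_bay between 0.018 and 0.026 m and angle between battery_center's own z axis and vertical below 0.1 rad and linear speed of battery below 0.02 m/s and contact force between the fingers and battery below 0.1 N), for 0.2 s.
3. the amplifier lies on the cork pad, let go (horizontal distance between amp_center and pad_top below 0.015 m and angle between the x axis of amp_center and the x axis of pad_top, either way round below 0.2 rad and z of amp_center in the frame of pad_top between 0.018 and 0.026 m and angle between amp_center's own z axis and vertical below 0.1 rad and linear speed of amp below 0.02 m/s and contact force between the fingers and amp below 0.1 N), for 0.2 s.
At the end, for the whole second after the job is handed in: Calibrator within 2.5 mm of fully home in the cutout (4 mm sideways); tin in the dish within 20 mm of its centre; battery flat in the bay within 12 mm, amplifier flat on the pad within 15 mm, both within 0.2 rad of square; all upright within 0.1 rad and at rest (horizontal distance between calibrator_center and case_hole below 0.004 m and z of calibrator_center in the frame of case_hole below 0.0225 m and angle between each of calibrator_center, tin_center, battery_center, amp_center's own z axis and vertical below 0.1 rad and linear speed of each of calibrator, tin, battery, amp below 0.02 m/s and horizontal distance between tin_center and dish_in below 0.02 m and z of tin_center in the frame of dish_in between 0.024 and 0.032 m and horizontal distance between battery_center and charger_bay below 0.012 m and angle between the x axis of battery_center and the x axis of charger_bay, either way round below 0.2 rad and z of battery_center in the frame of charger_bay between 0.018 and 0.026 m and horizontal distance between amp_center and pad_top below 0.015 m and angle between the x axis of amp_center and the x axis of pad_top, either way round below 0.2 rad and z of amp_center in the frame of pad_top between 0.018 and 0.026 m); the robot touches nothing.
It fails at once if a piece is tipped over (more than 0.9 rad) (angle between any of calibrator_center, tin_center, battery_center, amp_center's own z axis and vertical above 0.9 rad).
It fails at once if a piece is dropped onto its place (within 15 mm of it and faster than 0.6 m/s) ((horizontal distance between calibrator_center and case_hole below 0.03 m and z of calibrator_center in the frame of case_hole below 0.035 m and linear speed of calibrator above 0.6 m/s) or (horizontal distance between tin_center and dish_in below 0.03 m and z of tin_center in the frame of dish_in below 0.043 m and linear speed of tin above 0.6 m/s) or (horizontal distance between battery_center and charger_bay below 0.03 m and z of battery_center in the frame of charger_bay below 0.037 m and linear speed of battery above 0.6 m/s) or (horizontal distance between amp_center and pad_top below 0.03 m and z of amp_center in the frame of pad_top below 0.037 m and linear speed of amp above 0.6 m/s)).
It also fails if it takes over 134 s, if anything falls off the work surface, if the arm or the gripper's body presses on something with over 40 N, if the wrist force passes 120 N, or if a joint passes its speed limit or range.

## Robot

A 7-joint arm with a two-finger parallel gripper is mounted at the origin on the work surface. World frame = base frame: x ahead of the robot, y to its left, z up, the work surface at z = 0. Lengths are in m, angles in rad, forces in N, time in s.
With the tool pointing down it reaches from about 0.35 to 0.9 m from the base axis. Payload 8.1 kg.
Tool frame: the origin (TCP) lies between the finger pads; the fingertips stand 17 mm ahead of it and the grasp point (between the pads) lies 2 mm behind it; z points along the fingers, y is the direction in which the jaws open and shut (so a half turn about z gives the same grasp; the last joint's range is limited). The gripper opens to 92 mm and grips with 3 to 60 N. Pads are 19 mm wide; open, the fingers measure 130 mm over their backs; the gripper's body (75 mm by 190 mm) begins 47 mm behind the grasp point.
Start: joints at [1.011, 0.434, 0.025, 1.573, -0.012, 1.134, -0.075], TCP at [0.276, -0.561, 0.244] pointing down, gripper open.
Joint ranges: [-2.62, 2.62], [-0.44, 2.09], [-1.27, 1.32], [0.08, 2.57], [-1.32, 4.46], [0.12, 2], [-2.74, 2.74]. Speed limits (rad/s): [2.22, 2.22, 3.01, 3.01, 3.14, 3.14, 3.14].

## Interface

Orientations are given as a rotation vector (axis times angle).
In Python, from cell import arm gives the robot as it stands. The module is installed in compiled form; this text tells all that it offers.
- The arm moves only by the shell command python3 -m crank 'ROWS' [FORCE]. ROWS is JSON, a list of rows, each a list of 5 numbers: the opening, from 0 (shut) to 1 (fully open), then the shift along the world's x, y, z normalised to -1 to 1, where 1 is 40 cm, then the turn about the world's z normalised to -1 to 1, where 1 is 60 degrees. In form: [[fingers, tx, ty, tz, twist], ...]. A call has exactly 8 rows; each row shifts and turns the commanded pose from where the row before left it; what a row does not reach is not made up. A row lasts 1/12 s, in which the tool goes at most 41.7 mm and 7.16 degrees, less where a joint would pass 70% of its speed; a pose out of reach is approached as far as the arm can. A call with a number of a shift or a turn outside -1 to 1 is refused whole. A call with a gripper value outside its range is refused whole. The fingers move at their own pace and stop on an object; FORCE is the grip in N (left out, the last holds). Time passes only in rows, so rows that do not move let the fingers close, or fill a call up. It gives the time, the measured TCP pose, the force and the opening at its end, in the units of the state.
- arm.observe(): the state, without advancing time (a new reading comes with each control period).
- arm.get_image(name): name is "side" or "top"; returns the picture (420x560x3 uint8, red, green, blue); there is no depth.
- arm.get_calibration(name): a dict with "intrinsics" (3x3 intrinsics, pixels), "extrinsics" (4x4, takes a point from camera to world coordinates). Camera axes: x right, y down, z forward; pixel columns grow to the right and rows downward; lengths in m; the calibration is good to about 2 mm. A picture is of the moment at which its call begins. get_calibration takes no time and is no camera call.
- arm.sign_off(): hands the job in, once; it reports no verdict.
The state is a dict: "clock": time; "joints": joint angles; "dq": joint speeds; "joint_efforts": joint torques, N m; "position": TCP position; "ee_rot": TCP orientation; "force": force on the tool from outside, world axes, zero at the start; "ft_torque": the same for the moment, N m; "width": opening from 0.0 (shut) to 1.0 (fully open).
Only numpy, scipy, OpenCV 4.12 (cv2) and the standard library are available. Lean on these libraries where they do the work, as an engineer would, in place of code of your own. Each camera call takes 0.05 s, during which the arm holds its last target.

## Working session

There is one attempt and no reset: what is moved stays moved. The work goes in short steps, Python scripts to look and compute and a shell command to move; the robot and the scene stay as the last step left them, time stands still between calls to the robot, and variables do not carry over. Pictures are saved under pics/ and viewed, and the job is handed in when it is done.

```bash
mkdir -p pics; python3 - <<'E'
from cell import arm
import cv2,numpy as np
np.set_printoptions(precision=4,suppress=True)
print(arm.observe())
for n in("side","top"):
    im=arm.get_image(n); cv2.imwrite(f"pics/{n}0.png",im[:,:,::-1]); print(n,arm.get_calibration(n))
E
```

```text
{'clock': 0.0, 'joints': array([ 1.0114,  0.4352,  0.025 ,  1.5741, -0.0116,  1.134 , -0.0751]), 'dq': array([-0.0015,  0.0005, -0.0006, -0.0002, -0.0012,  0.0005, -0.0001]), 'joint_efforts': array([  0.0004, -66.7841,   0.9859, -31.4467,  -0.0602,   0.0428,
         0.    ]), 'position': array([ 0.2754, -0.5605,  0.2429]), 'ee_rot': array([-3.0586, -0.7108,  0.0007]), 'force': array([ 0.8705, -0.1527,  0.5399]), 'ft_torque': array([-0.0001, -0.0189,  0.0127]), 'width': 1.004153225335452}
side {'intrinsics': array([[462.1969,   0.    , 280.3207],
       [  0.    , 462.1969, 206.3795],
       [  0.    ,   0.    ,   1.    ]]), 'extrinsics': array([[-0.8433, -0.3329,  0.4219, -0.0497],
       [-0.537 ,  0.553 , -0.6371,  0.7294],
       [-0.0212, -0.7638, -0.6451,  0.9403],
       [ 0.    ,  0.    ,  0.    ,  1.    ]])}
top {'intrinsics': array([[499.6201,   0.    , 283.0466],
       [  0.    , 499.6201, 196.795 ],
       [  0.    ,   0.    ,   1.    ]]), 'extrinsics': array([[ 0.0085, -0.9909,  0.1346,  0.3097],
       [-0.9999, -0.0101, -0.0112, -0.0863],
       [ 0.0124, -0.1345, -0.9908,  1.7116],
       [ 0.    ,  0.    ,  0.    ,  1.    ]])}
```

View pics/side0.png

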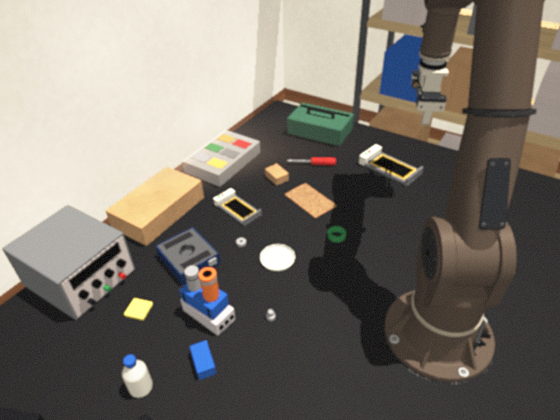

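View pics/top0.png

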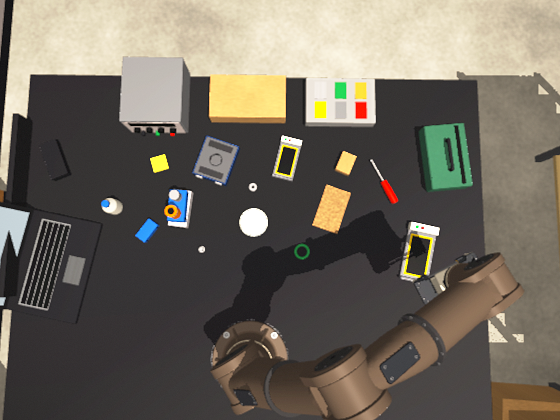

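The pictures show these candidates (top view pixels):
- **Battery:** the blue pack in the stack at (178,205), and a loose smaller blue block at (147,230). I take the one in the stack.
- **Charger:** (287,158) small, and (418,250) large. I take the small one.
- **Case:** navy at (216,160), with no second one. The green box at (445,155) is not it.
- **Dish:** white at (253,222). The small white nuts or rings at (252,187) and (201,249), and the green ring at (302,251), are not it.
- **Pad:** thin cork at (331,208), rather than the small block at (346,162).
- **Tin and calibrator:** on the stack, with the bottle at (111,205) a look-alike.

Next I check these in close crops.

```bash
python3 - <<'E'
import cv2,numpy as np
t=cv2.imread("pics/top0.png");s=cv2.imread("pics/side0.png")
a=cv2.resize(t[125:255,130:360],None,fx=3.4,fy=3.4,interpolation=cv2.INTER_CUBIC)
cv2.imwrite("pics/topcrop.png",a)
b=cv2.resize(s[225:335,150:300],None,fx=5,fy=5,interpolation=cv2.INTER_CUBIC)
cv2.imwrite("pics/sidecrop.png",b)
c=cv2.resize(t[180:245,130:200],None,fx=9,fy=9,interpolation=cv2.INTER_CUBIC)
cv2.imwrite("pics/stack_top.png",c)
E
```

```text
(no output)
```

View pics/topcrop.png

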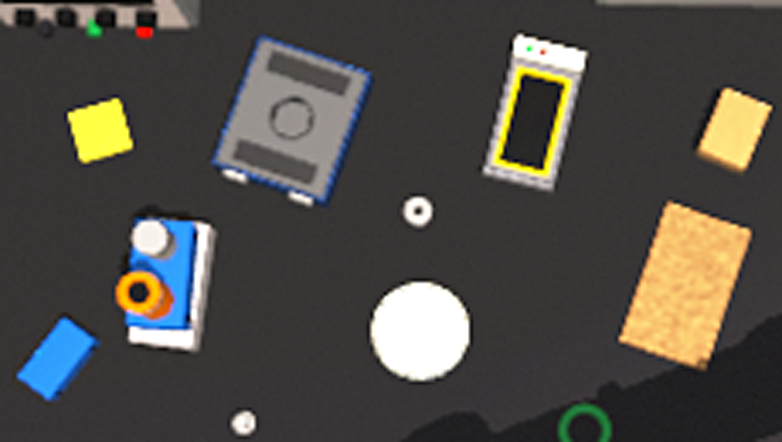

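View pics/sidecrop.png

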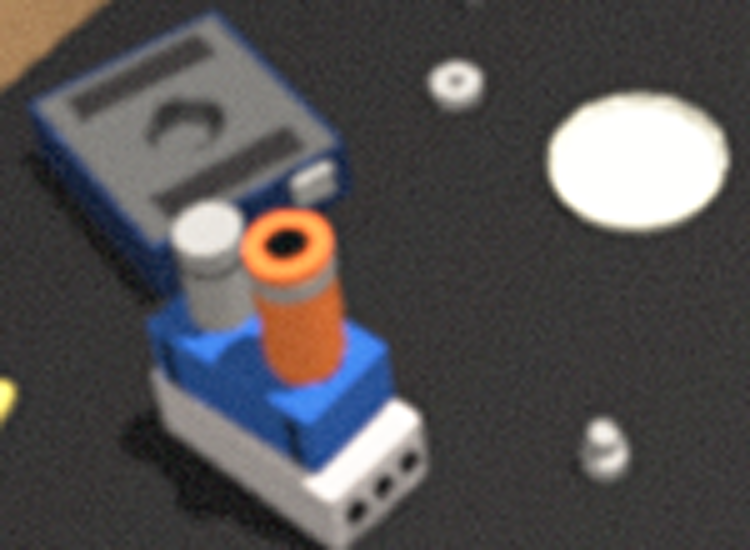

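View pics/stack_top.png

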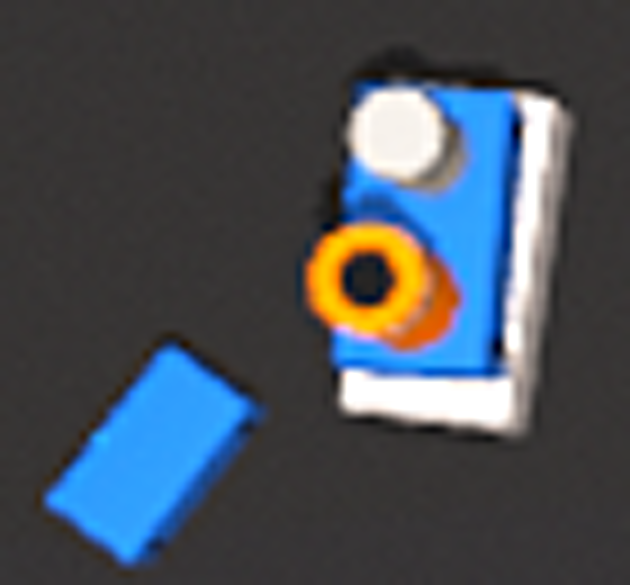

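```bash
cat > h.py <<'E'
import cv2,numpy as np
from cell import arm
np.set_printoptions(precision=4,suppress=True)
C={n:arm.get_calibration(n) for n in("side","top")}
def ray(n,uv):
    K=C[n]["intrinsics"];E=C[n]["extrinsics"]
    uv=np.atleast_2d(np.asarray(uv,float)); 
    d=np.c_[uv,np.ones(len(uv))]@np.linalg.inv(K).T@E[:3,:3].T
    return E[:3,3],d
def onz(n,uv,z):
    o,d=ray(n,uv); return o[:2]+d[:,:2]*((z-o[2])/d[:,2])[:,None]
def proj(n,P):
    K=C[n]["intrinsics"];E=np.linalg.inv(C[n]["extrinsics"])
    p=(np.atleast_2d(P)@E[:3,:3].T+E[:3,3])@K.T
    return p[:,:2]/p[:,2:]
def grab(tag):
    r={}
    for n in("side","top"):
        r[n]=arm.get_image(n)[:,:,::-1].copy(); cv2.imwrite(f"pics/{n}{tag}.png",r[n])
    return r
def rect(P): # world pts -> center, angle of long axis(deg), sizes
    (c,s,a)=cv2.minAreaRect((np.asarray(P)*1000).astype(np.float32))
    if s[0]<s[1]: a+=90;s=s[::-1]
    a=(a+90)%180-90
    return np.array(c)/1000,a,s
def comp(mask,seed=None,box=None):
    m=mask.astype(np.uint8)
    if box: 
        z=np.zeros_like(m);x0,y0,x1,y1=box;z[y0:y1,x0:x1]=m[y0:y1,x0:x1];m=z
    n,l,st,ce=cv2.connectedComponentsWithStats(m)
    i=1+np.argmax(st[1:,4]) if seed is None else l[seed[1],seed[0]]
    return (l==i),st[i],ce[i]
E
python3 - <<'E'
from h import *
S=cv2.imread("pics/side0.png");T=cv2.imread("pics/top0.png")
def hsv(i): return cv2.split(cv2.cvtColor(i,cv2.COLOR_BGR2HSV).astype(int) if 0 else cv2.cvtColor(i,cv2.COLOR_BGR2HSV))
H,s,V=hsv(T)
def cont(m):
    c,_=cv2.findContours(m.astype(np.uint8),cv2.RETR_EXTERNAL,cv2.CHAIN_APPROX_NONE)
    return max(c,key=cv2.contourArea)[:,0,:]
# pad
m,st,ce=comp((H>5)&(H<22)&(s>60)&(V>80),box=(305,178,356,238)); print("pad",st,ce,rect(onz("top",cont(m),.006)),onz("top",ce,.006))
m,st,ce=comp((H>22)&(H<35)&(s>120)&(V>120),box=(265,130,305,185)); c=cont(m);print("yellow",st,ce,rect(onz("top",c,.010)))
m,st,ce=comp((V>90),box=(265,130,305,185)); print("charger",st,rect(onz("top",cont(m),.018)))
m,st,ce=comp((V>150)&(s<60),box=(235,204,272,240)); print("dish",st,ce,onz("top",ce,.009),rect(onz("top",cont(m),.009)))
m,st,ce=comp((V>85),box=(190,132,243,186)); print("case",st,ce,rect(onz("top",cont(m),.04)))
m,st,ce=comp((H>98)&(H<125)&(s>120)&(V>70),box=(160,180,195,232)); print("batt",st,ce,rect(onz("top",cont(m),.088)))
m,st,ce=comp((H>98)&(H<125)&(s>120)&(V>70),box=(130,215,162,250)); print("loose",st,ce,rect(onz("top",cont(m),.03)))
m,st,ce=comp((V>110)&(s<90)|((H>98)&(H<125)&(s>120)&(V>70)),box=(160,180,195,232)); print("amp+",rect(onz("top",cont(m),.044)))
H2,s2,V2=hsv(S)
m,st,ce=comp((V2>150)&(s2<60),box=(255,240,300,275)); print("dish side",st,ce,onz("side",ce,.009))
m,st,ce=comp((H2>22)&(H2<35)&(s2>120)&(V2>120),box=(212,188,265,225)); print("yellow side",st,ce,rect(onz("side",cont(m),.010)))
m,st,ce=comp((H2>5)&(H2<22)&(s2>60)&(V2>80),box=(280,180,340,220)); print("pad side",st,ce,rect(onz("side",cont(m),.006)))
# crops for cylinder tops
cv2.imwrite("pics/cylS.png",cv2.resize(S[255:335,170:245],None,fx=8,fy=7.5,interpolation=cv2.INTER_NEAREST))
cv2.imwrite("pics/cylT.png",cv2.resize(T[180:235,155:205],None,fx=11,fy=10.9,interpolation=cv2.INTER_NEAREST))
cv2.imwrite("pics/caseT.png",cv2.resize(T[130:190,186:246],None,fx=10,fy=10,interpolation=cv2.INTER_NEAREST))
cv2.imwrite("pics/caseS.png",cv2.resize(S[225:285,150:225],None,fx=10,fy=10,interpolation=cv2.INTER_NEAREST))
E
```

```text
pad [ 312  184   39   50 1175] [331.3064 208.5285] (array([ 0.5022, -0.2717]), -19.177169799804688, (153.28001403808594, 93.75016021728516)) [[ 0.5025 -0.2719]]
yellow [275 145  23  32 169] [286.7041 159.4793] (array([ 0.67  , -0.1155]), -13.45709228515625, (104.81427764892578, 57.27777099609375))
charger [272 135  31  46 599] (array([ 0.6765, -0.117 ]), -13.620635986328125, (149.7284393310547, 75.96670532226562))
dish [239 208  29  29 657] [253.1309 221.9437] [[ 0.4534 -0.0041]] (array([ 0.4534, -0.0037]), 0.7366654872894287, (95.8541259765625, 95.56291198730469))
case [ 192  135   47   51 1279] [215.2346 160.3026] (array([0.6598, 0.1273]), -18.7626953125, (148.8217010498047, 122.09159088134766))
batt [167 189  21  33 320] [179.6594 206.0156] (array([0.4998, 0.2407]), -0.7216262817382812, (105.36127471923828, 62.110198974609375))
loose [135 218  25  25 325] [146.6646 230.2769] (array([0.4201, 0.351 ]), -35.848079681396484, (76.5327377319336, 47.79174041748047))
amp+ (array([0.4955, 0.2431]), -4.023811340332031, (126.32215118408203, 80.50057220458984))
dish side [260 244  36  27 770] [277.0078 256.8935] [[ 0.4509 -0.0029]]
yellow side [230 210  10   8  10] [234.5 213.5] (array([ 0.6614, -0.0881]), -14.462310791015625, (45.127079010009766, 2.211541175842285))
pad side [ 284  182   52   37 1016] [310.0571 199.7766] (array([ 0.5001, -0.2718]), -18.99640655517578, (162.0188751220703, 100.81451416015625))
```

View pics/cylS.png

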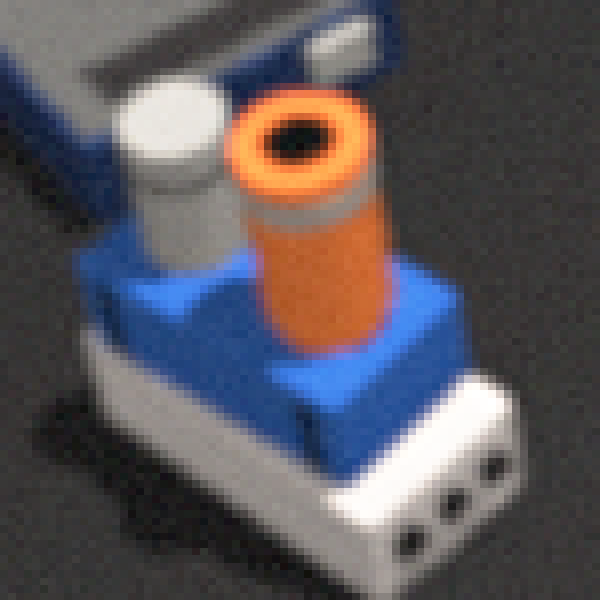

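View pics/cylT.png

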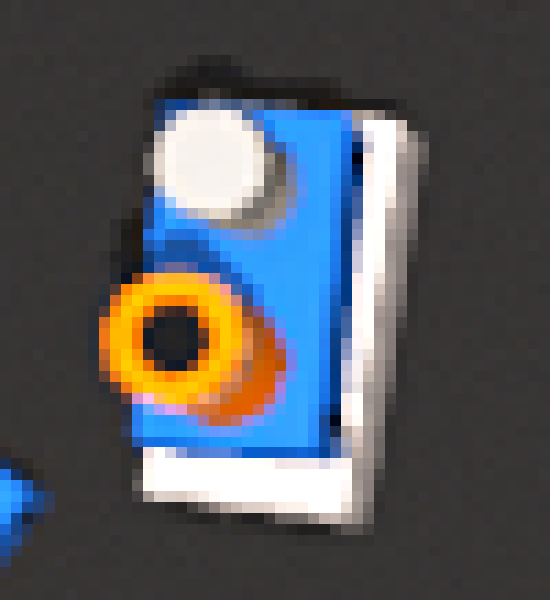

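View pics/caseT.png

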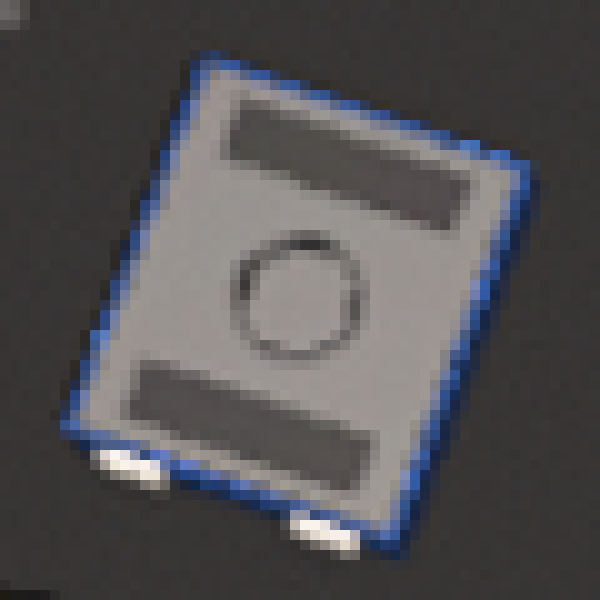

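View pics/caseS.png

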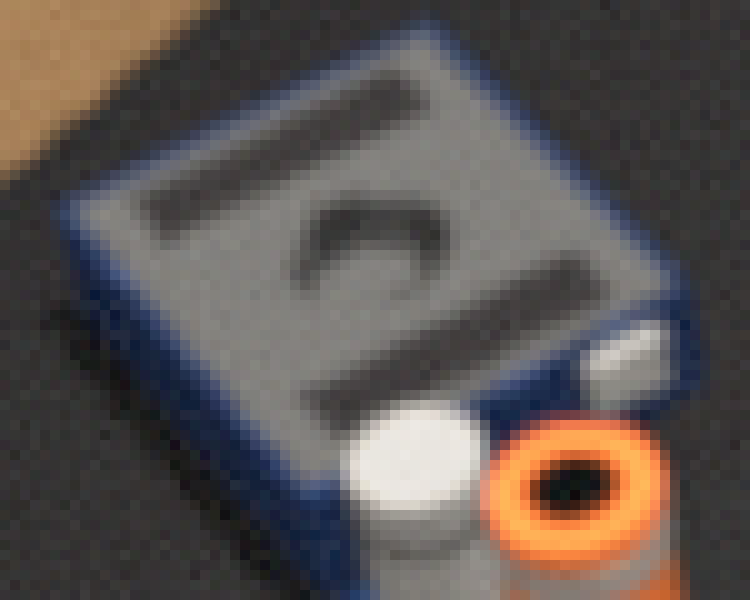

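```bash
python3 - <<'E'
from h import *
T=lambda x,y:(155+x/11-.5,180+y/10.9-.5)
S=lambda x,y:(170+x/8-.5,255+y/7.5-.5)
def tri(a,b):
    o1,d1=ray("top",a);o2,d2=ray("side",b);d1=d1[0]/np.linalg.norm(d1);d2=d2[0]/np.linalg.norm(d2)
    st=np.linalg.lstsq(np.c_[d1,-d2],o2-o1,rcond=None)[0];p=o1+d1*st[0];q=o2+d2*st[1]
    return (p+q)/2,np.linalg.norm(p-q)
for n,a,b,z in(("cal",(175,338),(301,144),.168),("tin",(209,161),(172,120),.144)):
    print(n,onz("top",T(*a),z),onz("side",S(*b),z),tri(T(*a),S(*b)))
cs=[(155,100),(353,110),(328,455),(130,448)]
w=onz("top",[T(*c) for c in cs],.088);print("batt corners",w,w.mean(0))
e=w[0]-w[3];f=w[1]-w[2];print(np.degrees(np.arctan2(e[1],e[0])),np.degrees(np.arctan2(f[1],f[0])))
print("batt side near,right",onz("side",[S(330,412),S(462,298),S(80,258)],.088))
print("amp side near, right top,left",onz("side",[S(380,540),S(515,400),S(85,330)],.044))
print("amp top bench right-near,left-near top",onz("top",[T(370,530)],.0),onz("top",[T(140,500),T(352,520),T(405,115)],.044))
ct=lambda x,y:(186+x/10-.5,130+y/10-.5)
print("hole top",onz("top",[ct(298,297),ct(296.5,295)],.04))
cs=[(425,40),(680,285),(305,485),(75,205)]
w=onz("side",[(150+x/10-.5,225+y/10-.5) for x,y in cs],.04);print("case side",w,w.mean(0))
E
```

```text
cal [[0.473  0.2449]] [[0.4703 0.2458]] (array([0.4725, 0.2448, 0.1658]), np.float64(0.0017034250208804599))
tin [[0.5272 0.2423]] [[0.5246 0.2427]] (array([0.5267, 0.242 , 0.1423]), np.float64(0.0018836695441969442))
batt corners [[0.5534 0.2708]
 [0.5509 0.2118]
 [0.4469 0.2156]
 [0.4484 0.274 ]] [0.4999 0.243 ]
-1.7701966649780725 -2.0836256759437926
batt side near,right [[0.4483 0.2751]
 [0.443  0.2206]
 [0.5498 0.2673]]
amp side near, right top,left [[0.431  0.2819]
 [0.4297 0.2189]
 [0.559  0.2654]]
amp top bench right-near,left-near top [[0.4308 0.2181]] [[0.4362 0.2801]
 [0.4307 0.2158]
 [0.5561 0.2039]]
hole top [[0.6637 0.1267]
 [0.6644 0.1272]]
case side [[0.7038 0.0545]
 [0.5798 0.0932]
 [0.6183 0.2007]
 [0.7428 0.1564]] [0.6612 0.1262]
```

Measured (in metres):

| Item | Position | Angle |
|---|---|---|
| Calibrator | (.472, .245) | – |
| Tin | (.526, .242) | – |
| Stack (cal→tin line) | – | about -3° |
| Case hole | (.663, .1267) | – |
| Dish | (.452, -.0035) | – |
| Charger bay | (.670, -.1155) | -13.5° |
| Pad | (.502, -.272) | -19° |

The two views agree to about 2.5 mm. I am now moving above the calibrator.

```bash
python3 -m crank '[[1,0.02,0.084,0.01,-0.06],[1,0.02,0.084,0.01,-0.06],[1,0.02,0.084,0.01,-0.06],[1,0.02,0.084,0.01,-0.06],[1,0.02,0.084,0,-0.06],[1,0.02,0.084,0,-0.06],[1,0.02,0.084,0,-0.06],[1,0.02,0.084,0,-0.06]]' 60
python3 -m crank '[[1,0.02,0.084,0,0],[1,0.02,0.084,0,0],[1,0.02,0.084,0,0],[1,0.02,0.084,0,0],[1,0.02,0.084,0,0],[1,0.02,0.084,0,0],[1,0.02,0.084,0,0],[1,0.02,0.084,0,0]]'
```

```text
clock: 0.77
position: [0.3395, -0.2904, 0.2595]
ee_rot: [-3.141, 0.077, 0.001]
force: [1.0, -0.7, -0.6]
width: 0.997
clock: 1.43
position: [0.4034, -0.0217, 0.2597]
ee_rot: [3.141, -0.072, -0.0]
force: [1.1, -0.9, -0.2]
width: 0.998
```

```bash
python3 -m crank '[[1,0.0245,0.095,0,0],[1,0.0245,0.095,0,0],[1,0.0245,0.095,0,0],[1,0.0245,0.095,0,0],[1,0.0245,0.095,0,0],[1,0.0245,0.095,0,0],[1,0.0245,0.095,0,0],[1,0,0.003,0,0]]'
python3 - <<'E'
from h import *
r=grab("1"); o=arm.observe();print(o["position"],o["ee_rot"])
cv2.imwrite("pics/c1s.png",cv2.resize(r["side"][180:340,130:300],None,fx=4,fy=3.7,interpolation=cv2.INTER_CUBIC))
E
```

```text
clock: 2.1
position: [0.472, 0.2518, 0.2595]
ee_rot: [-3.136, 0.061, 0.001]
force: [-0.9, -0.4, 0.4]
width: 0.998
[0.4717 0.2457 0.259 ] [-3.1407  0.0667  0.0024]
```

View pics/c1s.png

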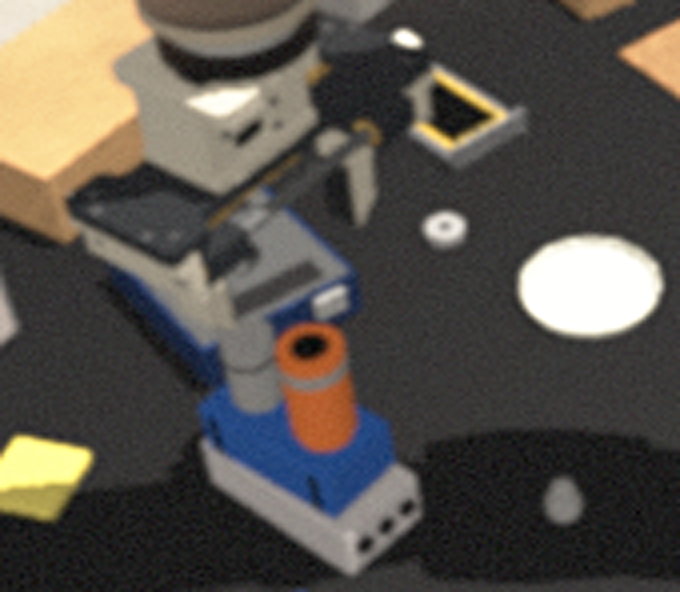

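View pics/top1.png

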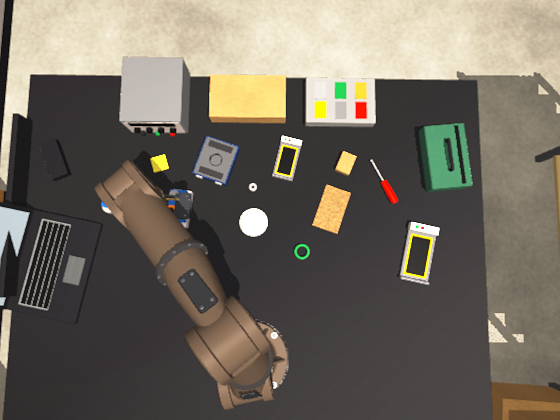

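```bash
python3 -m crank '[[1,0,0,-0.06,0],[1,0,0,-0.06,0],[1,0,0,-0.06,0],[1,0,0,-0.05,0],[1,0,0,-0.04,0],[1,0,0,-0.03,0],[1,0,0,0,0],[1,0,0,0,0]]'
python3 - <<'E'
from h import *
r=grab("2"); o=arm.observe();print(o["position"],o["ee_rot"])
cv2.imwrite("pics/c2s.png",cv2.resize(r["side"][200:340,130:300],None,fx=4,fy=4,interpolation=cv2.INTER_CUBIC))
E
```

```text
clock: 2.87
position: [0.472, 0.2423, 0.1395]
ee_rot: [3.139, -0.074, -0.002]
force: [1.3, -0.7, -0.8]
width: 1.004
[0.4727 0.2434 0.1406] [-3.1406  0.0735 -0.0016]
```

View pics/c2s.png

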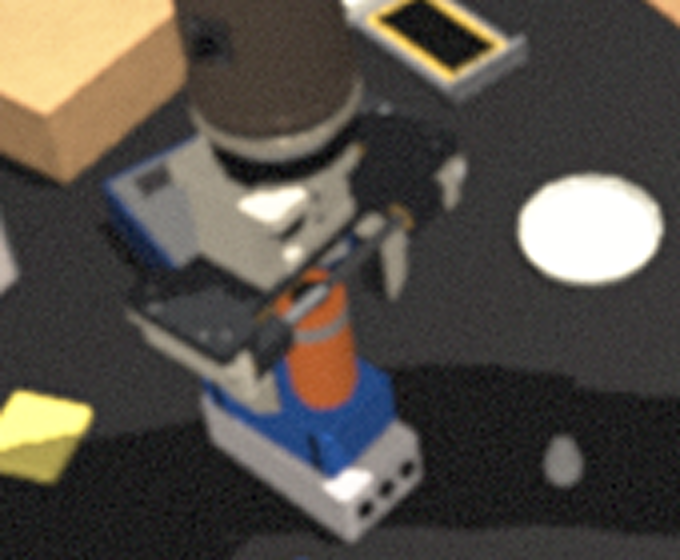

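```bash
python3 -m crank '[[0.55,0,0,0,0],[0.5,0,0,0,0],[0.3,0,0,0,0],[0,0,0,0,0],[0,0,0,0,0],[0,0,0,0,0],[0,0,0,0,0],[0,0,0,0,0]]' 25
python3 -m crank '[[0,0,0,0,0],[0,0,0,0.01,0],[0,0,0,0.02,0],[0,0,0,0.04,0],[0,0,0,0.06,0],[0,0,0,0.07,0],[0,0,0,0.06,0],[0,0,0,0,0]]' 50
python3 - <<'E'
from h import *
r=grab("3"); o=arm.observe();print(o["position"],o["ee_rot"],o["width"],o["force"])
cv2.imwrite("pics/c3s.png",cv2.resize(r["side"][170:340,130:300],None,fx=4,fy=3.5,interpolation=cv2.INTER_CUBIC))
E
```

```text
clock: 3.63
position: [0.4722, 0.2439, 0.1397]
ee_rot: [3.141, -0.072, -0.0]
force: [0.8, 0.2, 0.3]
width: 0.468
clock: 4.3
position: [0.474, 0.2455, 0.2491]
ee_rot: [-3.137, 0.072, -0.01]
force: [0.8, 0.6, -2.0]
width: 0.403
[0.4726 0.2441 0.2448] [-3.1399  0.0723 -0.0031] 0.40864351021105116 [-0.3473 -0.0107 -2.0956]
```

View pics/c3s.png

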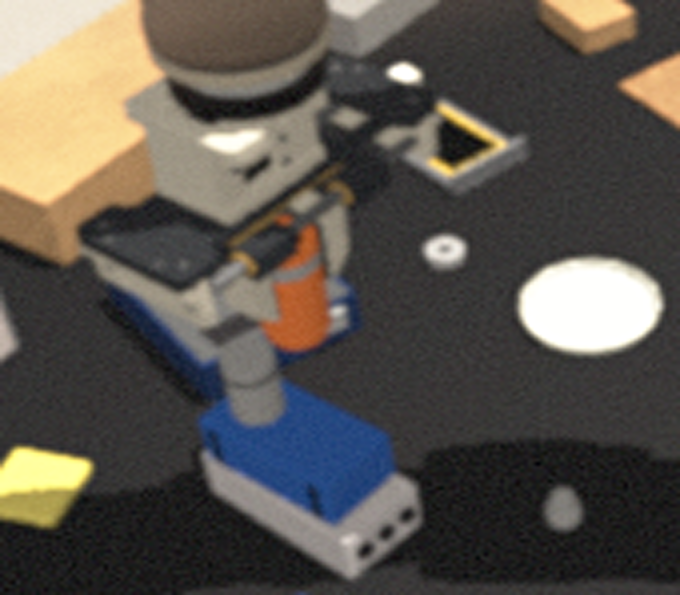

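```bash
python3 -m crank '[[0,0.04,-0.025,0,0],[0,0.068,-0.0424,0,0],[0,0.07,-0.0435,0,0],[0,0.07,-0.0435,0,0],[0,0.07,-0.0435,0,0],[0,0.07,-0.0435,0,0],[0,0.055,-0.034,0,0],[0,0.0345,-0.0211,0,0]]'
python3 -m crank '[[0,0,0,-0.05,0],[0,0,0,-0.06,0],[0,0,0,-0.05,0],[0,0,0,-0.03,0],[0,0,0,-0.01,0],[0,0,0,0,0],[0,0,0,0,0],[0,0,0,0,0]]'
python3 - <<'E'
from h import *
r=grab("4"); 
for i in range(3):
  o=arm.observe();print(o["position"],o["ee_rot"],o["width"],o["force"])
cv2.imwrite("pics/c4s.png",cv2.resize(r["side"][180:300,130:270],None,fx=5.5,fy=5,interpolation=cv2.INTER_CUBIC))
cv2.imwrite("pics/c4t.png",cv2.resize(r["top"][110:210,160:280],None,fx=6,fy=6,interpolation=cv2.INTER_CUBIC))
E
```

```text
clock: 5.07
position: [0.6648, 0.1218, 0.2412]
ee_rot: [3.138, -0.077, -0.004]
force: [0.5, -0.3, -2.1]
width: 0.402
clock: 5.73
position: [0.6639, 0.1256, 0.1651]
ee_rot: [-3.14, 0.072, -0.003]
force: [0.2, -0.1, -1.6]
width: 0.407
[0.6639 0.1256 0.1651] [-3.1403  0.0721 -0.0032] 0.4055158204453338 [-0.1655 -0.0419 -2.2994]
[0.6639 0.1256 0.1651] [-3.1403  0.0721 -0.0032] 0.4055158204453338 [-0.1655 -0.0419 -2.2994]
[0.6639 0.1256 0.1651] [-3.1403  0.0721 -0.0032] 0.4055158204453338 [-0.1655 -0.0419 -2.2994]
```

View pics/c4s.png

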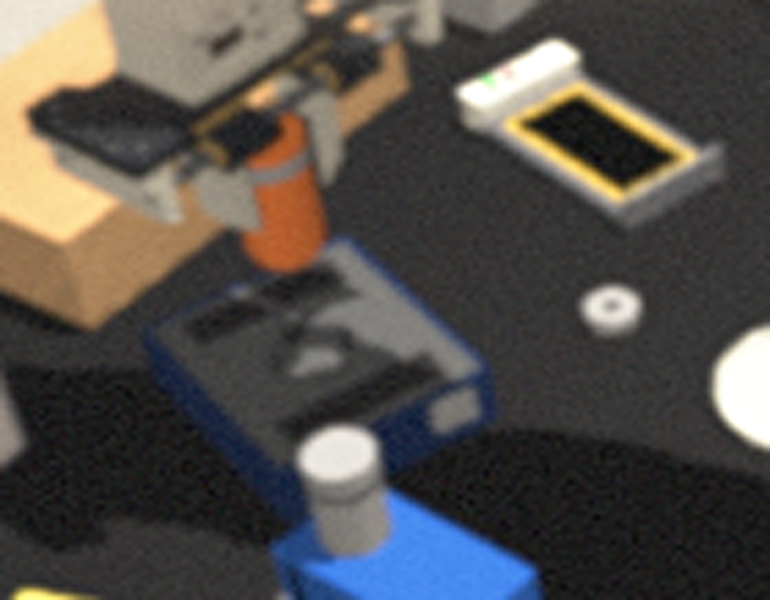

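View pics/c4t.png

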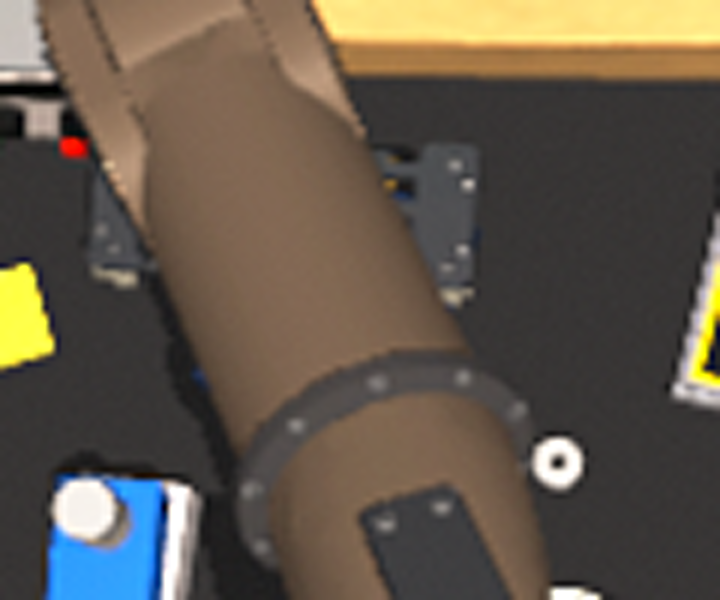

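```bash
python3 - <<'E'
from h import *
S=cv2.imread("pics/side4.png");H,s,V=cv2.split(cv2.cvtColor(S,cv2.COLOR_BGR2HSV))
m,st,ce=comp((H<12)&(s>130)&(V>70),box=(165,195,200,240));print(st,ce)
for y in range(st[1],st[1]+st[3]):
    x=np.where(m[y])[0]; print(y,x.min(),x.max(),(x.min()+x.max())/2)
for xy in((.6612,.1262),(.6639,.1256)):
    print(xy,proj("side",[[*xy,z] for z in(.11,.12,.13,.14,.15)]))
E
```

```text
[174 214  15  21 209] [181.7512 224.6029]
214 185 186 185.5
215 184 186 185.0
216 182 186 184.0
217 177 187 182.0
218 176 187 181.5
219 177 187 182.0
220 177 187 182.0
221 177 188 182.5
222 177 188 182.5
223 178 188 183.0
224 178 188 183.0
225 178 188 183.0
226 176 188 182.0
227 174 188 181.0
228 174 187 180.5
229 174 187 180.5
230 175 186 180.5
231 176 186 181.0
232 176 185 180.5
233 177 185 181.0
234 182 182 182.0
(0.6612, 0.1262) [[182.5753 230.6169]
 [181.9747 227.8364]
 [181.3678 225.0262]
 [180.7543 222.1858]
 [180.1342 219.3147]]
(0.6639, 0.1256) [[181.9573 230.121 ]
 [181.3542 227.3414]
 [180.7447 224.5321]
 [180.1287 221.6926]
 [179.506  218.8225]]
```

```bash
python3 - <<'E'
from h import *
S=cv2.imread("pics/side4.png").astype(int)
for y in(227,228,229,230,232): print(y,[tuple(S[y,x]) [2]-tuple(S[y,x])[0] for x in range(168,196)])
S0=cv2.imread("pics/side0.png").astype(int)
for xy in((.6612,.1262),):
  R=np.linalg.inv(C["side"]["extrinsics"]);print((R[:3,:3]@np.array([*xy,.11])+R[:3,3]))
E
```

```text
227 [np.int64(43), np.int64(22), np.int64(5), np.int64(-4), np.int64(1), np.int64(30), np.int64(80), np.int64(117), np.int64(124), np.int64(131), np.int64(131), np.int64(141), np.int64(139), np.int64(137), np.int64(135), np.int64(135), np.int64(130), np.int64(125), np.int64(125), np.int64(119), np.int64(88), np.int64(39), np.int64(-9), np.int64(-25), np.int64(-31), np.int64(-29), np.int64(-18), np.int64(-2)]
228 [np.int64(18), np.int64(7), np.int64(2), np.int64(2), np.int64(5), np.int64(22), np.int64(72), np.int64(120), np.int64(136), np.int64(137), np.int64(137), np.int64(136), np.int64(137), np.int64(137), np.int64(137), np.int64(133), np.int64(134), np.int64(125), np.int64(122), np.int64(113), np.int64(67), np.int64(12), np.int64(-21), np.int64(-25), np.int64(-28), np.int64(-32), np.int64(-37), np.int64(-21)]
229 [np.int64(1), np.int64(3), np.int64(-1), np.int64(-1), np.int64(0), np.int64(17), np.int64(62), np.int64(109), np.int64(129), np.int64(136), np.int64(137), np.int64(138), np.int64(140), np.int64(137), np.int64(134), np.int64(135), np.int64(128), np.int64(129), np.int64(12
[... 255 characters left out ...]
(114), np.int64(130), np.int64(138), np.int64(137), np.int64(137), np.int64(136), np.int64(137), np.int64(135), np.int64(131), np.int64(127), np.int64(112), np.int64(73), np.int64(29), np.int64(1), np.int64(-1), np.int64(6), np.int64(4), np.int64(-1), np.int64(-22), np.int64(-36)]
232 [np.int64(-1), np.int64(-1), np.int64(-1), np.int64(0), np.int64(2), np.int64(0), np.int64(1), np.int64(20), np.int64(53), np.int64(92), np.int64(114), np.int64(128), np.int64(133), np.int64(137), np.int64(131), np.int64(126), np.int64(115), np.int64(95), np.int64(61), np.int64(27), np.int64(7), np.int64(5), np.int64(6), np.int64(6), np.int64(7), np.int64(6), np.int64(5), np.int64(-4)]
[-0.258   0.064   1.2199]
```

```bash
python3 - <<'E'
from h import *
print(proj("side",[[.6612,.1262,.04],[.6639,.1256,.04],[.6617,.1273,.04]]))
S=cv2.imread("pics/side0.png");g=cv2.cvtColor(S,cv2.COLOR_BGR2GRAY)
for y in range(243,258): print(y,g[y,176:200])
E
```

```text
[[186.6076 249.2861]
 [186.0068 248.7855]
 [186.2012 249.4642]]
243 [ 85  92 109 122 127 131 131 127 126 121 122 130 129 128 124 126 124 131
 131 125 132 124 133 128]
244 [105 117 124 130 131 121 123 115 102  99 105 110 111 109 110 109 119 121
 128 131 131 130 127 127]
245 [123 131 130 134 124 113 105  90  80  74  78  85  86  85  86  87  93 104
 121 129 134 124 131 133]
246 [134 132 128 130 118  99  70  56  50  54  59  65  64  66  65  60  60  77
 101 118 128 128 131 131]
247 [128 132 127 130 106  81  56  52  52  50  67  66  67  68  63  53  53  60
  86 118 122 131 128 132]
248 [131 128 127 120  96  68  55  55  56  69  69  69  75  75  73  58  55  49
  77 111 124 125 132 127]
249 [129 130 128 115  86  69  54  62  71  82  96  94  93  88  85  79  55  61
  80 111 127 135 129 129]
250 [130 129 123 103  87  75  65  80  95 109 120 121 120 116 112  94  72  72
  92 118 130 127 124 130]
251 [129 131 114 100  75  75  86 104 117 128 130 132 128 133 126 105  84  88
 106 125 128 130 132 130]
252 [132 127 117  91  78  91 112 123 130 132 130 127 132 128 127 112  95 104
 122 133 132 128 128 127]
253 [127 124 122 106  89  99 124 124 130 129 130 130 128 122 118 111 110 122
 129 135 128 124 121 115]
254 [131 125 128 119 111 114 125 132 131 130 126 126 124 113 109 117 119 129
 129 127 129 115 102  92]
255 [129 128 129 125 125 123 129 128 129 126 128 128 123 122 125 127 125 132
 128 118 109  95  81  69]
256 [130 131 129 129 127 126 129 134 126 130 134 128 127 133 127 127 124 119
 113 101  82  73  68  61]
257 [132 128 130 131 133 128 130 128 132 128 130 128 129 132 129 119 111  97
  83  75  63  69  62  64]
```

```bash
python3 -m crank '[[0,-0.0025,-0.001,-0.02,0],[0,0,0,-0.04,0],[0,0,0,-0.04,0],[0,0,0,-0.04,0],[0,0,0,-0.025,0],[0,0,0,0,0],[0,0,0,0,0],[0,0,0,0,0]]' 60
python3 - <<'E'
from h import *
o=arm.observe();print(o["position"],o["force"],o["width"])
r=grab("5")
cv2.imwrite("pics/c5s.png",cv2.resize(r["side"][190:290,130:250],None,fx=6,fy=6,interpolation=cv2.INTER_CUBIC))
S=r["side"].astype(int);d=S[:,:,2]-S[:,:,0]
for y in range(236,256):
    x=np.where(d[y,172:202]>62)[0]+172
    if len(x):print(y,x.min(),x.max(),(x.min()+x.max())/2)
E
```

```text
clock: 6.5
position: [0.6628, 0.1251, 0.0987]
ee_rot: [-3.14, 0.072, -0.002]
force: [1.1, 0.5, -1.3]
width: 0.405
[0.6628 0.1251 0.0987] [ 1.1132  0.5016 -1.3167] 0.40479235544900594
236 181 191 186.0
237 181 191 186.0
238 181 191 186.0
239 181 191 186.0
240 182 192 187.0
241 182 192 187.0
242 182 192 187.0
243 182 192 187.0
244 181 192 186.5
245 179 192 185.5
246 179 192 185.5
247 179 192 185.5
248 180 191 185.5
249 180 191 185.5
250 181 189 185.0
251 183 188 185.5
```

View pics/c5s.png

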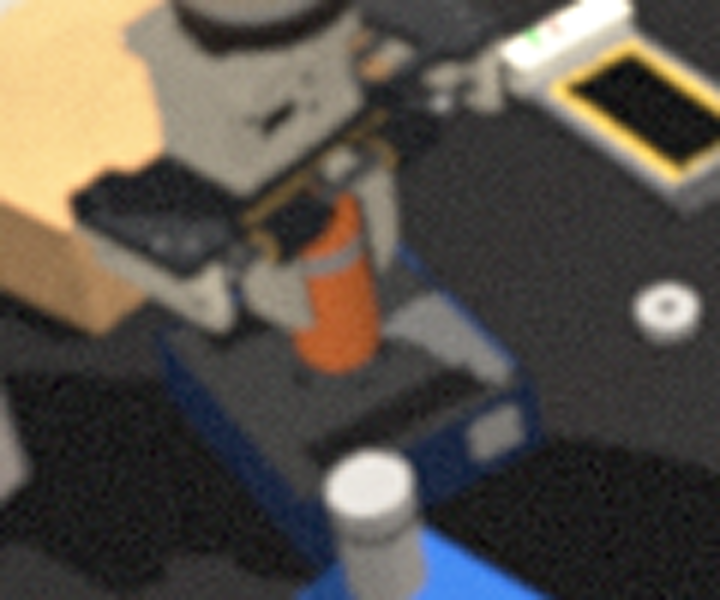

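```bash
python3 -m crank '[[0,0,0,-0.008,0],[0,0,0,-0.008,0],[0,0,0,-0.008,0],[0,0,0,-0.008,0],[0,0,0,-0.006,0],[0,0,0,0,0],[0,0,0,0,0],[0,0,0,0,0]]'
python3 -m crank '[[0,0,0,-0.003,0],[0,0,0,-0.003,0],[0,0,0,-0.003,0],[0,0,0,-0.003,0],[0,0,0,-0.003,0],[0,0,0,0,0],[0,0,0,0,0],[0,0,0,0,0]]'
```

```text
clock: 7.27
position: [0.6623, 0.1254, 0.0825]
ee_rot: [-3.14, 0.072, -0.0]
force: [1.5, 3.5, -2.5]
width: 0.41
clock: 7.93
position: [0.6628, 0.1255, 0.0772]
ee_rot: [-3.14, 0.072, -0.002]
force: [0.0, 4.3, 5.3]
width: 0.404
```

```bash
python3 -m crank '[[0,0,0.0015,-0.003,0],[0,0,0,-0.003,0],[0,0,0,-0.003,0],[0,0,0,-0.003,0],[0,0,0,-0.002,0],[0,0,0,0,0],[0,0,0,0,0],[0,0,0,0,0]]'
python3 -m crank '[[0,0,0,-0.002,0],[0,0,0,-0.002,0],[0,0,0,0,0],[0,0,0,0,0],[0,0,0,0,0],[0,0,0,0,0],[0,0,0,0,0],[0,0,0,0,0]]'
```

```text
clock: 8.6
position: [0.6629, 0.1256, 0.0718]
ee_rot: [-3.141, 0.072, -0.002]
force: [0.3, 3.0, 8.0]
width: 0.404
clock: 9.27
position: [0.663, 0.1256, 0.0717]
ee_rot: [-3.141, 0.072, -0.004]
force: [-4.8, 1.7, 20.0]
width: 0.407
```

```bash
python3 -m crank '[[0,0,0,-0.002,0],[0,0,0,-0.002,0],[0,0,0,0,0],[0,0,0,0,0],[0,0,0,0.006,0],[0,0,0,0.002,0],[0,0,0,0,0],[0,0,0,0,0]]'
python3 -m crank '[[0.55,0,0,0,0],[0.65,0,0,0,0],[0.65,0,0,0,0],[0.65,0,0,0,0],[0.65,0,0,0.02,0],[0.65,0,0,0.04,0],[0.65,0,0,0.06,0],[0.65,0,0,0.06,0]]'
python3 - <<'E'
from h import *
o=arm.observe();print(o["position"],o["force"],o["width"])
r=grab("6")
cv2.imwrite("pics/c6s.png",cv2.resize(r["side"][190:290,130:250],None,fx=6,fy=6,interpolation=cv2.INTER_CUBIC))
E
```

```text
clock: 9.93
position: [0.6629, 0.1255, 0.0718]
ee_rot: [-3.141, 0.072, -0.002]
force: [-0.1, 1.7, 12.1]
width: 0.405
clock: 10.6
position: [0.6616, 0.1251, 0.1434]
ee_rot: [3.14, -0.072, -0.003]
force: [1.6, 0.5, 0.6]
width: 0.649
[0.6616 0.1251 0.1434] [1.6372 0.5181 0.5675] 0.6494435676192037
```

View pics/c6s.png

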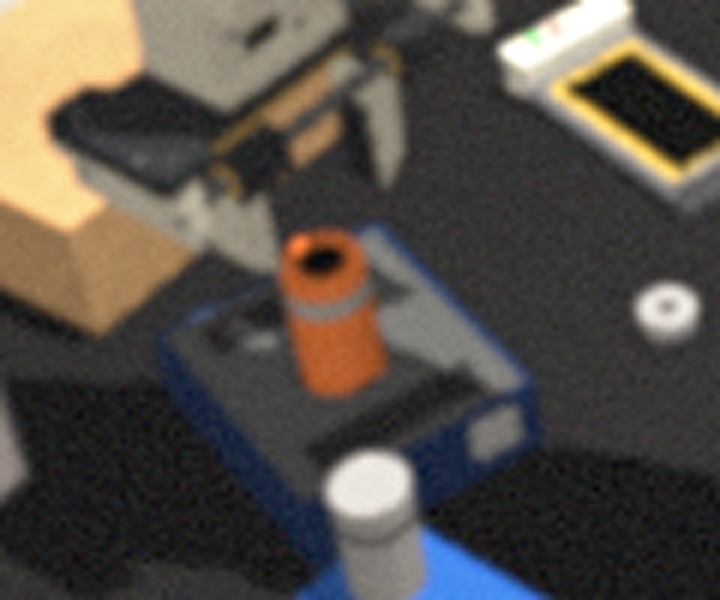

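```bash
python3 -m crank '[[0.8,0,0,0.06,0],[0.8,-0.02,0.02,0.07,0],[0.8,-0.05,0.04,0.05,0],[0.8,-0.06,0.05,0.02,0],[0.8,-0.06,0.05,0,0],[0.8,-0.06,0.05,0,0],[0.8,-0.055,0.045,0,0],[0.8,-0.035,0.035,0,0]]' 25
python3 -m crank '[[0.8,0,0,0,0],[0.8,0,0,0,0],[0.8,0,0,0,0],[0.8,0,0,0,0],[0.8,0,0,0,0],[0.8,0,0,0,0],[0.8,0,0,0,0],[0.8,0,0,0,0]]'
python3 - <<'E'
from h import *
o=arm.observe();print(o["position"],o["force"],o["width"])
r=grab("7")
cv2.imwrite("pics/c7s.png",cv2.resize(r["side"][180:300,130:260],None,fx=5,fy=5,interpolation=cv2.INTER_CUBIC))
E
```

```text
clock: 11.37
position: [0.5235, 0.2431, 0.2231]
ee_rot: [3.141, -0.069, -0.001]
force: [0.2, 0.3, 0.1]
width: 0.799
clock: 12.03
position: [0.5265, 0.2411, 0.2228]
ee_rot: [3.141, -0.073, -0.0]
force: [0.1, -0.2, 0.5]
width: 0.798
[0.5265 0.2411 0.2228] [ 0.089  -0.2205  0.4639] 0.7982307594452065
```

View pics/c7s.png

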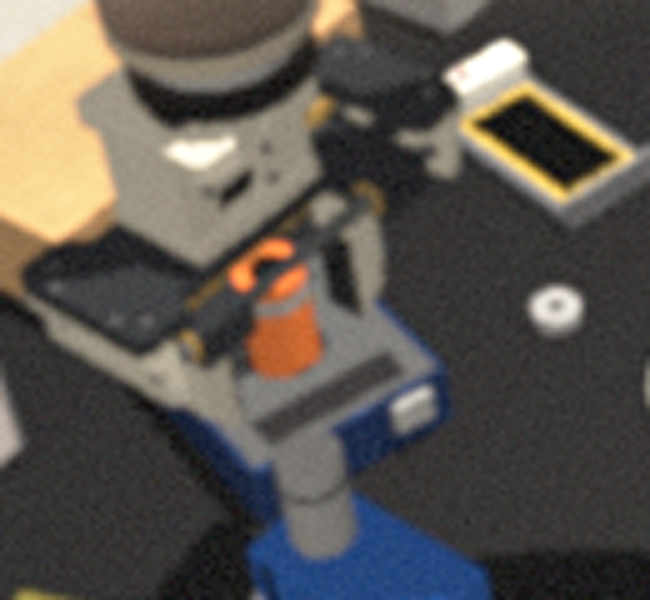

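```bash
python3 -m crank '[[0.8,0,0,-0.04,0],[0.8,0,0,-0.06,0],[0.8,0,0,-0.06,0],[0.8,0,0,-0.05,0],[0.8,0,0,-0.035,0],[0.8,0,0,-0.02,0],[0.8,0,0,0,0],[0.8,0,0,0,0]]' 20
python3 -m crank '[[0.5,0,0,0,0],[0.4,0,0,0,0],[0.3,0,0,0,0],[0,0,0,0,0],[0,0,0,0,0],[0,0,0,0,0],[0,0,0,0,0],[0,0,0,0,0]]'
python3 -m crank '[[0,0,0,0,0],[0,0,0,0,0],[0,0,0,0.02,0],[0,0,0,0.04,0],[0,0,0,0.06,0],[0,0,0,0.07,0],[0,0,0,0.06,0],[0,0,0,0,0]]' 30
python3 - <<'E'
from h import *
o=arm.observe();print(o["position"],o["force"],o["width"])
r=grab("8")
cv2.imwrite("pics/c8s.png",cv2.resize(r["side"][180:330,130:270],None,fx=4.5,fy=4,interpolation=cv2.INTER_CUBIC))
E
```

```text
clock: 12.8
position: [0.5264, 0.2416, 0.1172]
ee_rot: [-3.141, 0.072, 0.0]
force: [-0.4, 1.1, 0.4]
width: 0.8
clock: 13.47
position: [0.5263, 0.2415, 0.1171]
ee_rot: [-3.141, 0.072, -0.0]
force: [-0.6, 0.4, 1.3]
width: 0.335
clock: 14.13
position: [0.5281, 0.243, 0.2223]
ee_rot: [-3.137, 0.072, -0.01]
force: [-0.1, -0.5, -1.1]
width: 0.33
[0.5281 0.243  0.2223] [-0.112  -0.5249 -1.1228] 0.32983823687227476
```

View pics/c8s.png

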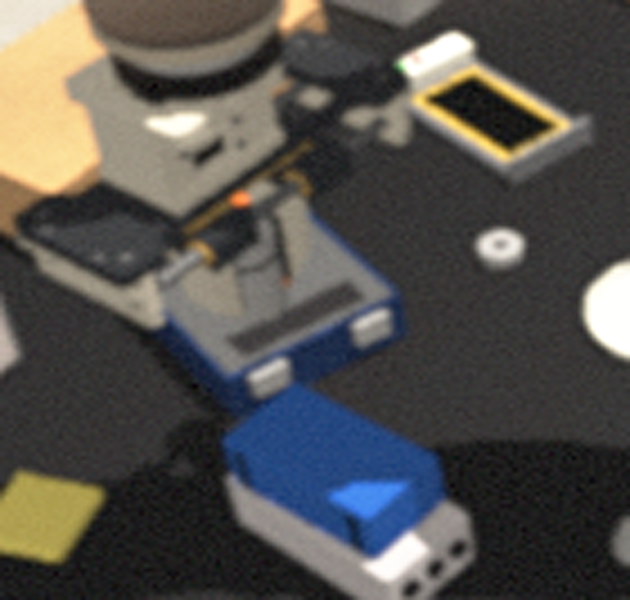

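```bash
python3 -m crank '[[0,-0.014,-0.05,0,0],[0,-0.028,-0.09,0,0],[0,-0.028,-0.095,0,0],[0,-0.03,-0.095,0,0],[0,-0.03,-0.095,0,0],[0,-0.028,-0.09,0,0],[0,-0.018,-0.062,0,0],[0,-0.01,-0.035,0,0]]'
python3 -m crank '[[0,0,0,-0.05,0],[0,0,0,-0.08,0],[0,0,0,-0.08,0],[0,0,0,-0.08,0],[0,0,0,-0.06,0],[0,0,0,-0.04,0],[0,0,0,0,0],[0,0,0,0,0]]'
python3 - <<'E'
from h import *
o=arm.observe();print(o["position"],o["force"],o["width"])
r=grab("9")
cv2.imwrite("pics/c9s.png",cv2.resize(r["side"][180:300,210:340],None,fx=5,fy=5,interpolation=cv2.INTER_CUBIC))
E
```

```text
clock: 14.9
position: [0.4495, -0.0073, 0.2157]
ee_rot: [3.139, -0.078, -0.005]
force: [0.1, 0.4, -1.4]
width: 0.331
clock: 15.57
position: [0.4504, -0.0033, 0.06]
ee_rot: [3.141, -0.071, -0.006]
force: [-0.5, -0.7, -0.0]
width: 0.333
[ 0.4504 -0.0033  0.06  ] [-0.5462 -0.6992 -0.0064] 0.3325677381701895
```

View pics/c9s.png

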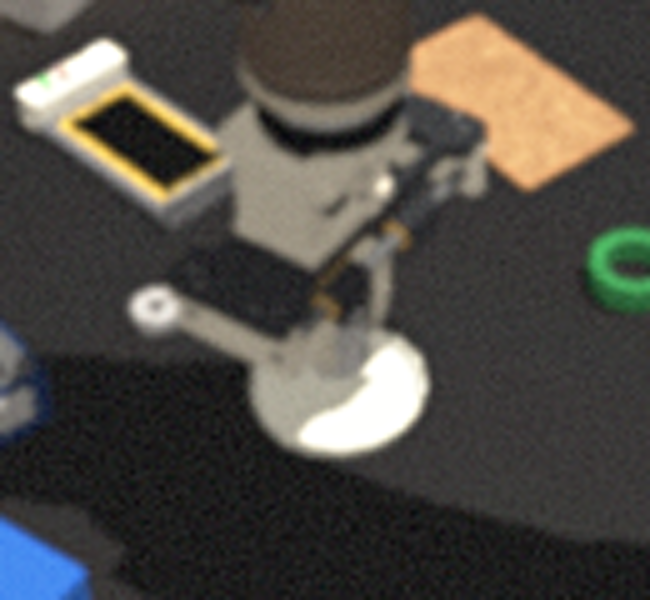

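```bash
python3 -m crank '[[0,0.004,0,-0.02,0],[0,0,0,-0.02,0],[0,0,0,-0.01,0],[0,0,0,-0.005,0],[0,0,0,-0.003,0],[0,0,0,0,0],[0,0,0,0,0],[0,0,0,0,0]]'
python3 -m crank '[[0,0,0,-0.003,0],[0,0,0,-0.003,0],[0,0,0,-0.002,0],[0,0,0,0,0],[0,0,0,0,0],[0,0,0,0,0],[0,0,0,0,0],[0,0,0,0,0]]'
```

```text
clock: 16.33
position: [0.4536, -0.0033, 0.0379]
ee_rot: [3.141, -0.072, 0.0]
force: [-0.5, -0.3, -1.9]
width: 0.333
clock: 17.0
position: [0.4535, -0.0033, 0.0346]
ee_rot: [3.141, -0.072, 0.0]
force: [-0.0, 0.1, -1.0]
width: 0.334
```

```bash
python3 -m crank '[[0,0,0,-0.002,0],[0,0,0,-0.002,0],[0,0,0,-0.002,0],[0,0,0,0,0],[0,0,0,0,0],[0,0,0,0,0],[0,0,0,0,0],[0,0,0,0,0]]'
```

```text
clock: 17.67
position: [0.4536, -0.0033, 0.0329]
ee_rot: [3.14, -0.072, 0.001]
force: [-4.2, -1.2, 14.8]
width: 0.336
```

```bash
python3 -m crank '[[0,0,0,0.002,0],[0,0,0,0,0],[0.4,0,0,0,0],[0.5,0,0,0,0],[0.55,0,0,0,0],[0.55,0,0,0,0],[0.55,0,0,0,0],[0.55,0,0,0,0]]'
python3 -m crank '[[0.55,0,0,0.02,0],[0.55,0,0,0.04,0],[0.55,0,0,0.07,0],[0.55,0,0,0.09,0],[0.55,0,0,0.09,0],[0.55,0.03,0.05,0.06,0],[0.55,0.03,0.06,0.03,0],[0.55,0.03,0.07,0,0]]'
python3 - <<'E'
from h import *
o=arm.observe();print(o["position"],o["force"],o["width"])
r=grab("10")
cv2.imwrite("pics/c10s.png",cv2.resize(r["side"][180:330,130:320],None,fx=4,fy=4,interpolation=cv2.INTER_CUBIC))
E
```

```text
clock: 18.33
position: [0.4534, -0.0033, 0.0329]
ee_rot: [3.141, -0.072, -0.0]
force: [0.7, 1.0, -0.7]
width: 0.55
clock: 19.0
position: [0.4915, 0.0687, 0.1971]
ee_rot: [-3.14, 0.077, -0.01]
force: [1.1, -0.4, 0.6]
width: 0.55
[0.4915 0.0687 0.1971] [ 1.0867 -0.3593  0.5697] 0.5496993417180973
```

View pics/c10s.png

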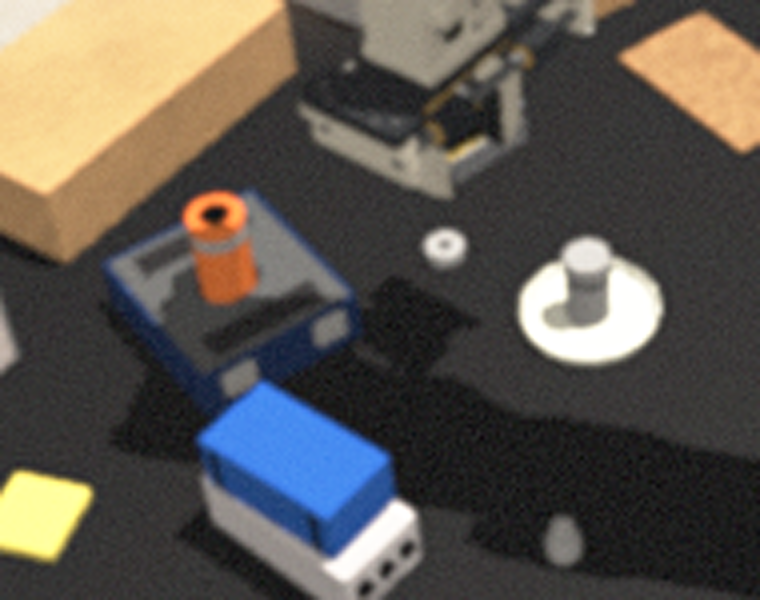

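View pics/top10.png

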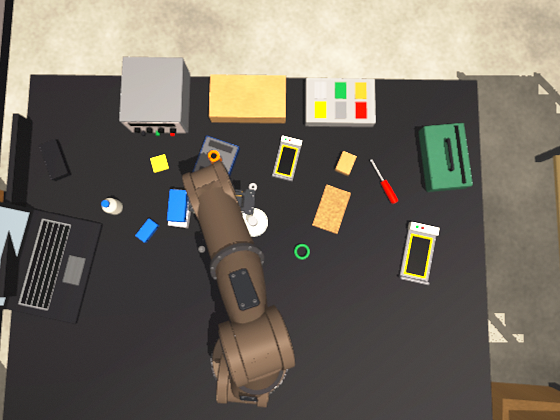

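```bash
python3 - <<'E'
from h import *
S=cv2.imread("pics/side10.png");T=cv2.imread("pics/top10.png")
def cont(m):
    c,_=cv2.findContours(m.astype(np.uint8),cv2.RETR_EXTERNAL,cv2.CHAIN_APPROX_NONE)
    return max(c,key=cv2.contourArea)[:,0,:]
print(np.unique(0))
H,s,V=cv2.split(cv2.cvtColor(T,cv2.COLOR_BGR2HSV))
m,st,ce=comp((H>98)&(H<125)&(s>120)&(V>190),box=(160,180,195,232));print("top",st,ce,onz("top",ce,.088),rect(onz("top",cont(m),.088)))
H,s,V=cv2.split(cv2.cvtColor(S,cv2.COLOR_BGR2HSV))
for th in(185,200,215):
  m,st,ce=comp((H>98)&(H<125)&(s>120)&(V>th),box=(175,270,235,325));print("side",st,ce,onz("side",ce,.088),rect(onz("side",cont(m),.088)))
# calibrator axis/top
print(proj("side",[[.6617,.1262,.10]]))
m,st,ce=comp(((H<14)|(H>170))&(s>110)&(V>90),box=(165,220,205,262));print("cal",st,ce)
cv2.imwrite("pics/cal10.png",cv2.resize(S[220:265,165:205],None,fx=13,fy=13,interpolation=cv2.INTER_NEAREST))
E
```

```text
[0]
top [167 189  20  33 555] [176.3117 205.2721] [[0.4989 0.2435]] (array([0.4993, 0.2434]), -2.8895797729492188, (105.1800765991211, 56.700809478759766))
side [181 276  46  34 808] [203.2859 292.1547] [[0.4951 0.2453]] (array([0.4971, 0.2447]), -2.8301162719726562, (103.83393859863281, 54.862953186035156))
side [181 276  45  34 781] [203.3995 292.2202] [[0.4947 0.2453]] (array([0.4964, 0.2447]), -3.0206832885742188, (102.27174377441406, 53.78108596801758))
side [181 276  45  33 749] [203.2296 292.0561] [[0.4954 0.2451]] (array([0.4972, 0.2446]), -3.1191024780273438, (100.17318725585938, 52.6041145324707))
[[183.0273 233.3007]]
cal [178 240  16  16 182] [186.0165 248.1978]
```

View pics/cal10.png

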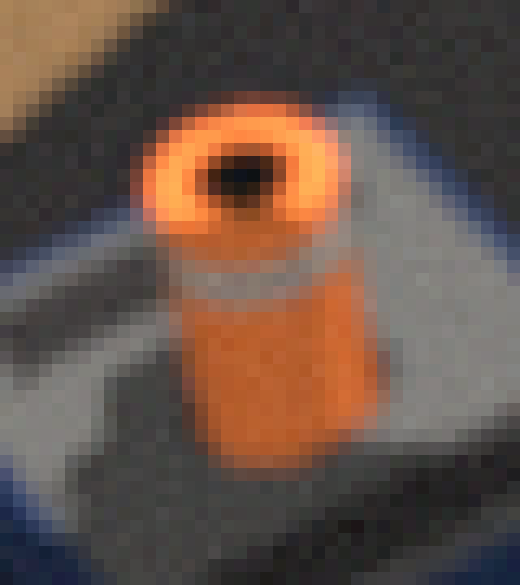

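```bash
python3 -m crank '[[1,0.003,0.06,0,0],[1,0.003,0.065,0,0],[1,0.003,0.07,0,0],[1,0.003,0.07,0,0],[1,0.003,0.07,0,0],[1,0.003,0.06,0,0],[1,0.003,0.04,0,0],[1,0.003,0,0,0]]'
python3 -m crank '[[1,0,0,0,0],[1,0,0,0,0],[1,0,0,-0.06,0],[1,0,0,-0.08,0],[1,0,0,-0.06,0],[1,0,0,-0.03,0],[1,0,0,0,0],[1,0,0,0,0]]'
python3 - <<'E'
from h import *
r=grab("11")
o=arm.observe();print(o["position"],o["force"],o["width"])
cv2.imwrite("pics/c11s.png",cv2.resize(r["side"][200:340,130:270],None,fx=4.5,fy=4,interpolation=cv2.INTER_CUBIC))
E
```

```text
clock: 19.77
position: [0.4978, 0.2466, 0.1933]
ee_rot: [-3.139, 0.064, 0.001]
force: [0.2, 0.4, -0.4]
width: 0.994
clock: 20.43
position: [0.4992, 0.2419, 0.1012]
ee_rot: [3.14, -0.074, -0.001]
force: [0.6, -0.4, 0.0]
width: 1.004
[0.5    0.2429 0.1025] [0.1525 1.4267 0.9966] 1.0024261703580184
```

View pics/c11s.png

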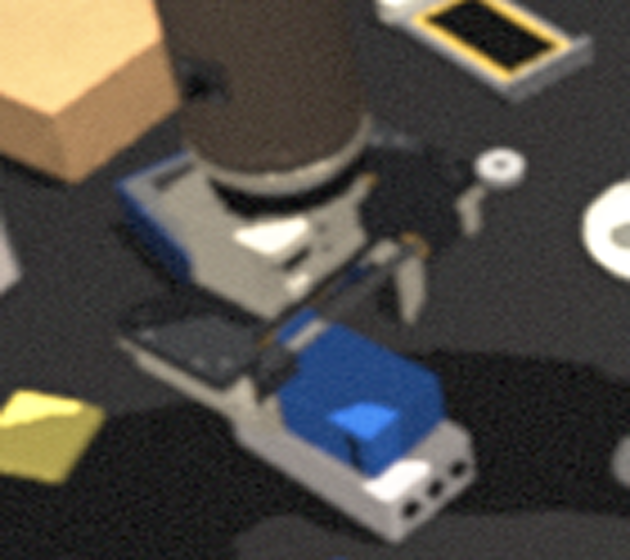

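```bash
python3 -m crank '[[1,0,0,-0.03,0],[1,0,0,-0.03,0],[1,0,0,-0.02,0],[1,0,0,0,0],[1,0,0,0,0],[0.7,0,0,0,0],[0.6,0,0,0,0],[0.5,0,0,0,0]]' 15
python3 -m crank '[[0.2,0,0,0,0],[0.2,0,0,0,0],[0.2,0,0,0,0],[0,0,0,0,0],[0,0,0,0,0],[0,0,0,0,0],[0,0,0,0,0],[0,0,0,0,0]]' 40
python3 -m crank '[[0,0,0,0.01,0],[0,0,0,0.02,0],[0,0,0,0.03,0],[0,0,0,0.04,0],[0,0,0,0.03,0],[0,0,0,0.02,0],[0,0,0,0,0],[0,0,0,0,0]]' 60
python3 - <<'E'
from h import *
r=grab("12")
o=arm.observe();print(o["position"],o["force"],o["width"])
cv2.imwrite("pics/c12s.png",cv2.resize(r["side"][200:340,130:270],None,fx=4.5,fy=4,interpolation=cv2.INTER_CUBIC))
E
```

```text
clock: 21.2
position: [0.4993, 0.2429, 0.0693]
ee_rot: [-3.14, 0.072, -0.001]
force: [0.2, 0.1, 0.1]
width: 0.836
clock: 21.87
position: [0.4992, 0.2429, 0.0691]
ee_rot: [-3.141, 0.072, -0.0]
force: [-0.5, 0.3, 3.6]
width: 0.613
clock: 22.53
position: [0.4993, 0.2426, 0.1294]
ee_rot: [-3.14, 0.073, -0.002]
force: [-0.5, -0.5, -3.5]
width: 0.609
[0.4987 0.2422 0.1284] [ 0.507   0.2273 -4.668 ] 0.6077237041200325
```

View pics/c12s.png

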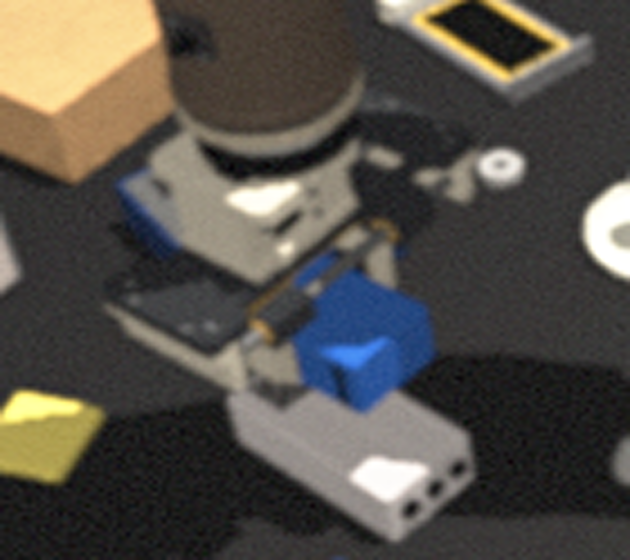

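```bash
python3 - <<'E'
from h import *
def cont(m):
    c,_=cv2.findContours(m.astype(np.uint8),cv2.RETR_EXTERNAL,cv2.CHAIN_APPROX_NONE)
    return max(c,key=cv2.contourArea)[:,0,:]
for n in("side0","side12"):
  S=cv2.imread(f"pics/{n}.png");H,s,V=cv2.split(cv2.cvtColor(S,cv2.COLOR_BGR2HSV))
  m,st,ce=comp((H>15)&(H<35)&(s>90)&(V>90),box=(212,188,265,225)); print(n,st,rect(onz("side",cont(m),.010)))
T=cv2.imread("pics/top12.png");H,s,V=cv2.split(cv2.cvtColor(T,cv2.COLOR_BGR2HSV))
m,st,ce=comp((H>20)&(H<35)&(s>90)&(V>100),box=(265,130,305,185)); print("top",st,rect(onz("top",cont(m),.010)))
E
```

```text
side0 [222 197  34  23 197] (array([ 0.6689, -0.1172]), -12.84283447265625, (103.96505737304688, 60.461692810058594))
side12 [222 197  34  23 200] (array([ 0.6689, -0.1172]), -12.84283447265625, (103.96505737304688, 60.461692810058594))
top [275 144  23  33 191] (array([ 0.6697, -0.1149]), -13.45709228515625, (105.71694946289062, 58.33268356323242))
```

```bash
python3 -m crank '[[0,0,0,0.05,0],[0,0,-0.02,0.05,0],[0,0.02,-0.05,0.05,0],[0,0.035,-0.07,0,0],[0,0.038,-0.08,0,-0.03],[0,0.038,-0.08,0,-0.03],[0,0.038,-0.08,0,-0.03],[0,0.038,-0.08,0,-0.03]]'
python3 -m crank '[[0,0.038,-0.08,0,-0.03],[0,0.038,-0.08,0,-0.03],[0,0.038,-0.08,0,0],[0,0.036,-0.08,0,0],[0,0.03,-0.06,0,0],[0,0.025,-0.04,0,0],[0,0.014,-0.019,0,0],[0,0,0,0,0]]'
python3 -m crank '[[0,0,0,0,0],[0,0,0,0,0],[0,0,0,-0.06,0],[0,0,0,-0.06,0],[0,0,0,-0.06,0],[0,0,0,-0.04,0],[0,0,0,-0.02,0],[0,0,0,0,0]]'
python3 - <<'E'
from h import *
r=grab("13")
o=arm.observe();print(o["position"],o["force"],o["width"])
cv2.imwrite("pics/c13s.png",cv2.resize(r["side"][130:260,170:310],None,fx=5,fy=4.6,interpolation=cv2.INTER_CUBIC))
cv2.imwrite("pics/c13t.png",cv2.resize(r["top"][110:210,230:340],None,fx=6,fy=6,interpolation=cv2.INTER_CUBIC))
E
```

```text
clock: 23.3
position: [0.5818, 0.0569, 0.188]
ee_rot: [3.129, -0.271, -0.002]
force: [1.1, 0.1, -3.6]
width: 0.608
clock: 23.97
position: [0.6696, -0.1193, 0.1875]
ee_rot: [3.119, -0.372, -0.002]
force: [-0.2, 0.1, -3.6]
width: 0.604
clock: 24.63
position: [0.6679, -0.1151, 0.0912]
ee_rot: [-3.12, 0.364, 0.006]
force: [-0.4, -0.2, -4.5]
width: 0.604
[ 0.6698 -0.1159  0.0939] [ 0.2199 -0.4409 -2.5898] 0.6117571443668683
```

View pics/c13s.png

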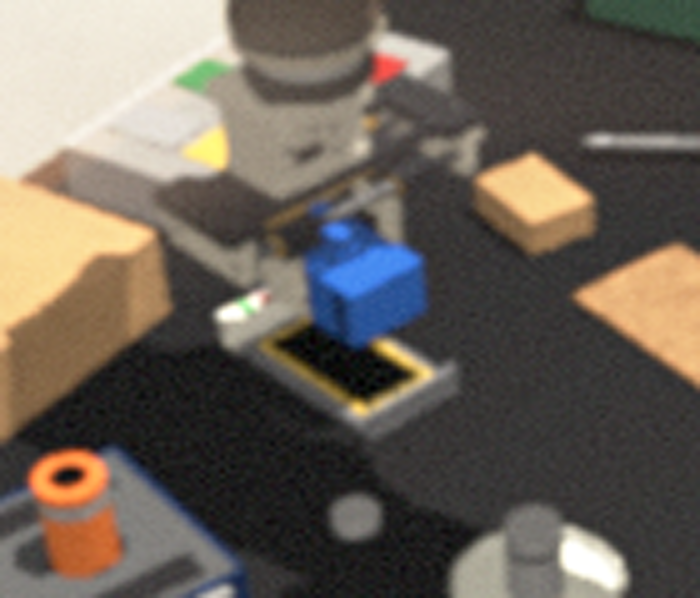

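View pics/c13t.png

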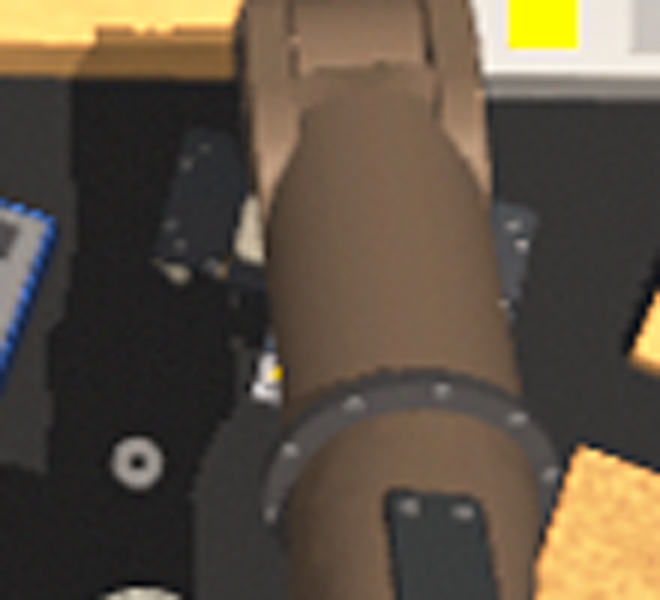

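```bash
python3 -m crank '[[0,0,-0.002,-0.03,0],[0,0,0,-0.04,0],[0,0,0,-0.03,0],[0,0,0,-0.02,0],[0,0,0,-0.006,0],[0,0,0,0,0],[0,0,0,0,0],[0,0,0,0,0]]'
python3 - <<'E'
from h import *
r=grab("14")
o=arm.observe();print(o["position"],o["force"],o["width"])
cv2.imwrite("pics/c14s.png",cv2.resize(r["side"][150:250,180:300],None,fx=6,fy=6,interpolation=cv2.INTER_CUBIC))
E
```

```text
clock: 25.4
position: [0.6701, -0.1177, 0.0433]
ee_rot: [-3.12, 0.367, -0.002]
force: [0.1, -0.4, -3.7]
width: 0.607
[ 0.67   -0.1177  0.0433] [-0.6481  0.2347 -4.1082] 0.6123704176378858
```

View pics/c14s.png

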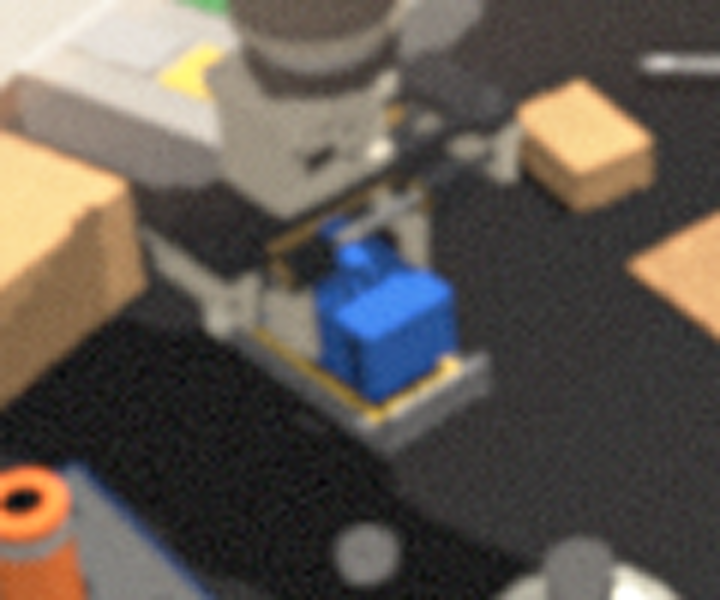

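Lined up with the bay; I lower it slowly.

```bash
python3 -m crank '[[0,0,0,-0.004,0],[0,0,0,-0.004,0],[0,0,0,-0.004,0],[0,0,0,-0.004,0],[0,0,0,-0.003,0],[0,0,0,0,0],[0,0,0,0,0],[0,0,0,0,0]]'
python3 -m crank '[[0,0,0,-0.001,0],[0,0,0,-0.002,0],[0,0,0,0,0],[0,0,0,0,0],[0,0,0,0,0],[0,0,0,0,0],[0,0,0,0,0],[0,0,0,0,0]]'
```

```text
clock: 26.17
position: [0.6694, -0.1177, 0.0352]
ee_rot: [3.12, -0.367, -0.0]
force: [-3.0, 0.2, 2.3]
width: 0.607
clock: 26.83
position: [0.6694, -0.1177, 0.0352]
ee_rot: [3.12, -0.367, 0.0]
force: [-7.5, 0.3, 13.9]
width: 0.607
```

```bash
python3 -m crank '[[0,0,0,0.003,0],[0.65,0,0,0,0],[0.7,0,0,0,0],[0.8,0,0,0,0],[0.85,0,0,0,0],[0.85,0,0,0,0],[0.85,0,0,0,0],[0.85,0,0,0,0]]' 25
python3 -m crank '[[0.85,0,0,0.02,0],[0.85,0,0,0.04,0],[0.85,0,0,0.07,0],[0.85,0,0,0.09,0],[0.85,0,0,0.09,0],[0.85,0,0.02,0.06,0],[0.85,-0.02,0.05,0,0],[0.85,-0.03,0.08,0,0]]'
python3 -m crank '[[1,-0.04,0.08,0,0],[1,-0.04,0.08,0,0],[1,-0.04,0.08,0,0],[1,-0.04,0.08,0,0],[1,-0.04,0.08,0,0],[1,0,0,0,0],[1,0,0,0,0],[1,0,0,0,0]]'
python3 - <<'E'
from h import *
r=grab("15")
o=arm.observe();print(o["position"],o["ee_rot"],o["force"],o["width"])
cv2.imwrite("pics/c15s.png",cv2.resize(r["side"][180:340,150:320],None,fx=4.4,fy=3.7,interpolation=cv2.INTER_CUBIC))
cv2.imwrite("pics/c15t.png",cv2.resize(r["top"][120:250,150:350],None,fx=4,fy=4,interpolation=cv2.INTER_CUBIC))
E
```

```text
clock: 27.5
position: [0.6695, -0.1177, 0.0349]
ee_rot: [3.12, -0.367, -0.0]
force: [0.9, -0.3, 0.0]
width: 0.85
clock: 28.17
position: [0.6512, -0.0612, 0.1858]
ee_rot: [3.117, -0.376, 0.009]
force: [-0.3, 0.2, -0.8]
width: 0.85
clock: 28.83
position: [0.5698, 0.1018, 0.1835]
ee_rot: [3.12, -0.367, 0.001]
force: [0.2, -1.6, -0.3]
width: 1.0
[0.5701 0.1006 0.1831] [ 3.1189 -0.3708  0.0008] [ 0.6602 -0.8205  0.2906] 0.9973169097409754
```

View pics/c15s.png

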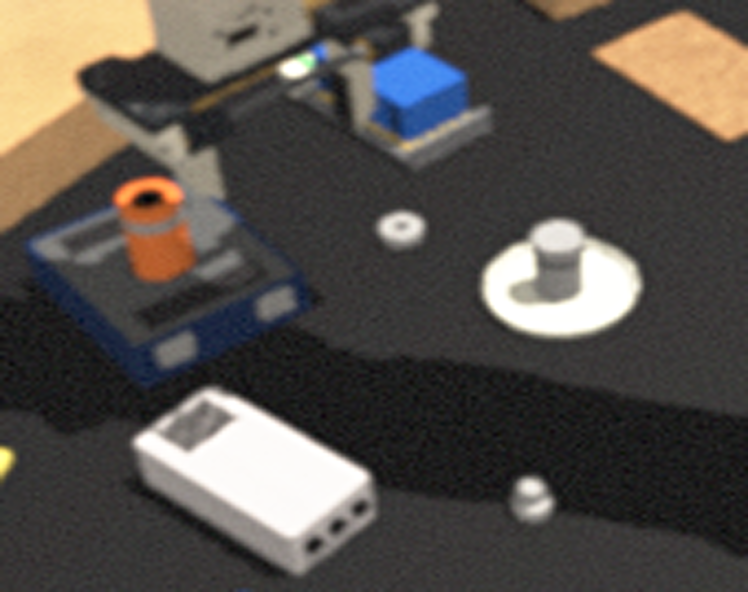

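View pics/c15t.png

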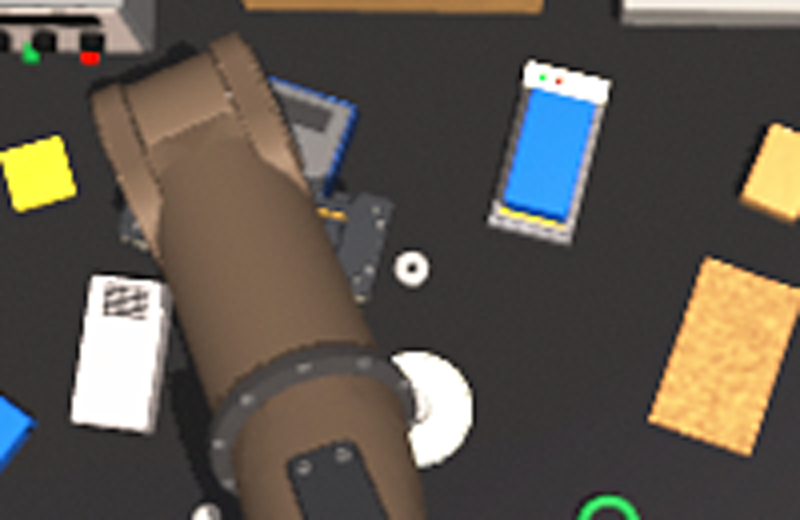

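```bash
python3 - <<'E'
from h import *
def cont(m):
    c,_=cv2.findContours(m.astype(np.uint8),cv2.RETR_EXTERNAL,cv2.CHAIN_APPROX_NONE)
    return max(c,key=cv2.contourArea)[:,0,:]
S=cv2.imread("pics/side15.png");T=cv2.imread("pics/top15.png")
H,s,V=cv2.split(cv2.cvtColor(T,cv2.COLOR_BGR2HSV))
m,st,ce=comp((H>98)&(H<125)&(s>120)&(V>150),box=(265,130,310,185));print("batt",st,rect(onz("top",cont(m),.054)))
for th in(225,):
  m,st,ce=comp((V>th)&(s<60),box=(160,180,196,232));print("amp top",st,ce,rect(onz("top",cont(m),.044)),onz("top",ce,.044))
H,s,V=cv2.split(cv2.cvtColor(S,cv2.COLOR_BGR2HSV))
for th in(180,200,215):
  m,st,ce=comp((V>th)&(s<60),box=(170,280,240,340));print("amp side",st,rect(onz("side",cont(m),.044)))
E
```

```text
batt [276 142  23  33 501] (array([ 0.668 , -0.1165]), -13.45709228515625, (103.93734741210938, 55.922359466552734))
amp top [168 189  23  38 598] [178.8545 209.5334] (array([0.4967, 0.2426]), -6.142723083496094, (123.27391815185547, 62.859954833984375)) [[0.4897 0.2434]]
amp side [181 286  53  40 994] (array([0.4918, 0.2443]), -6.230705261230469, (128.7160186767578, 64.11260986328125))
amp side [181 286  53  40 930] (array([0.493 , 0.2441]), -6.084632873535156, (126.38079071044922, 62.43547821044922))
amp side [181 286  52  39 898] (array([0.4933, 0.2438]), -6.164939880371094, (124.984619140625, 61.65634536743164))
```

```bash
python3 -m crank '[[1,-0.015,0.03,0,0.02],[1,-0.03,0.06,0,0.03],[1,-0.035,0.065,0,0.03],[1,-0.035,0.065,0,0.03],[1,-0.03,0.06,0,0.009],[1,-0.025,0.045,0,0],[1,-0.015,0.026,0,0],[1,0,0,0,0]]'
python3 -m crank '[[1,0,0,0,0],[1,0,0,-0.05,0],[1,0,0,-0.07,0],[1,0,0,-0.06,0],[1,0,0,-0.04,0],[1,0,0,-0.02,0],[1,0,0,0,0],[1,0,0,0,0]]'
python3 - <<'E'
from h import *
r=grab("16")
o=arm.observe();print(o["position"],o["ee_rot"],o["force"],o["width"])
cv2.imwrite("pics/c16s.png",cv2.resize(r["side"][200:350,130:270],None,fx=4.5,fy=4,interpolation=cv2.INTER_CUBIC))
E
```

```text
clock: 29.6
position: [0.4939, 0.2454, 0.1831]
ee_rot: [-3.136, 0.166, 0.001]
force: [-0.3, -0.0, 0.5]
width: 1.001
clock: 30.27
position: [0.4962, 0.2418, 0.0872]
ee_rot: [3.136, -0.175, 0.0]
force: [0.4, 0.8, 0.6]
width: 0.996
[0.4965 0.2427 0.0881] [-3.136   0.1735 -0.0027] [-0.0894 -0.0673 -0.0781] 0.9988486341113133
```

View pics/c16s.png

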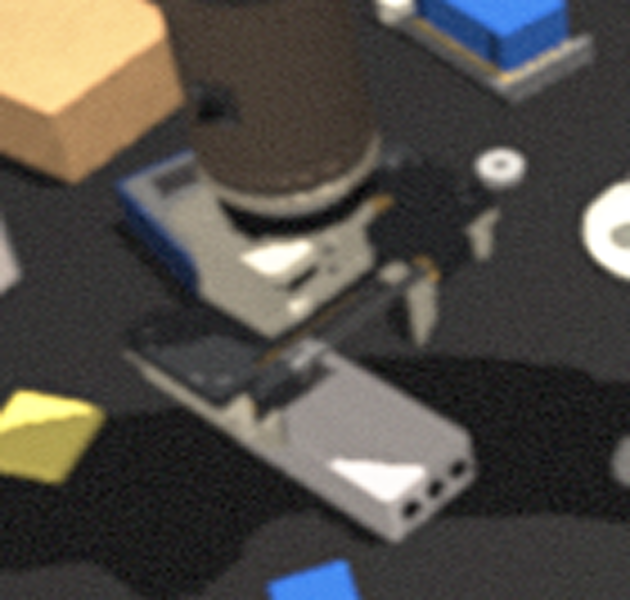

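```bash
python3 -m crank '[[1,0,0,-0.03,0],[1,0,0,-0.04,0],[1,0,0,-0.04,0],[1,0,0,-0.025,0],[1,0,0,-0.014,0],[1,0,0,0,0],[1,0,0,0,0],[0.8,0,0,0,0]]' 15
python3 -m crank '[[0.7,0,0,0,0],[0.4,0,0,0,0],[0.2,0,0,0,0],[0,0,0,0,0],[0,0,0,0,0],[0,0,0,0,0],[0,0,0,0,0],[0,0,0,0,0]]' 40
python3 -m crank '[[0,0,0,0.01,0],[0,0,0,0.02,0],[0,0,0,0.03,0],[0,0,0,0.05,0],[0,0,0,0.06,0],[0,0,0,0.06,0],[0,0,0,0.05,0],[0,0,0,0.03,0]]' 60
python3 - <<'E'
from h import *
r=grab("17")
o=arm.observe();print(o["position"],o["ee_rot"],o["force"],o["width"])
cv2.imwrite("pics/c17s.png",cv2.resize(r["side"][170:350,130:270],None,fx=4.5,fy=3.3,interpolation=cv2.INTER_CUBIC))
E
```

```text
clock: 31.03
position: [0.4959, 0.243, 0.028]
ee_rot: [-3.136, 0.172, -0.002]
force: [0.0, -0.6, -0.0]
width: 0.963
clock: 31.7
position: [0.4956, 0.2427, 0.0276]
ee_rot: [-3.137, 0.173, -0.001]
force: [-0.3, -1.1, 5.0]
width: 0.679
clock: 32.37
position: [0.496, 0.2433, 0.1547]
ee_rot: [-3.135, 0.172, -0.004]
force: [0.7, 0.2, -4.2]
width: 0.673
[0.4965 0.2435 0.1544] [-3.1344  0.1723 -0.0062] [ 0.0955  0.686  -4.1881] 0.6747747593788421
```

View pics/c17s.png

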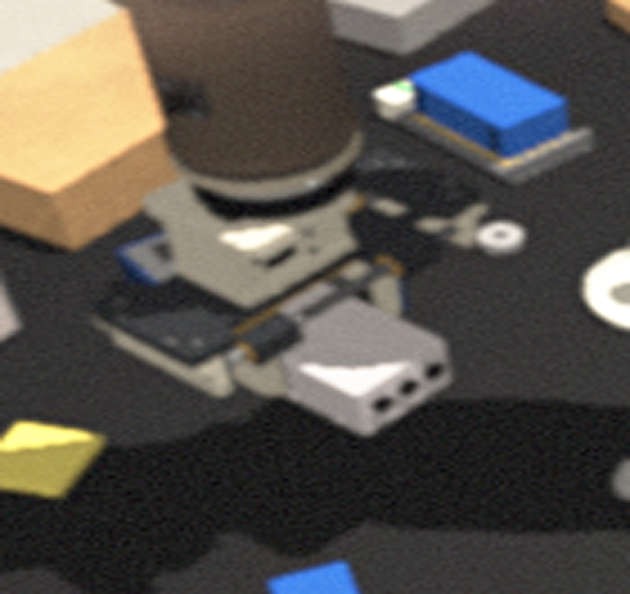

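```bash
python3 -m crank '[[0,0,-0.03,0.02,0],[0,0,-0.07,0,0],[0,0.001,-0.085,0,-0.03],[0,0.001,-0.09,0,-0.03],[0,0.001,-0.09,0,-0.03],[0,0.001,-0.09,0,-0.03],[0,0.001,-0.09,0,-0.03],[0,0.002,-0.09,0,-0.03]]'
python3 -m crank '[[0,0.002,-0.09,0,-0.03],[0,0.002,-0.09,0,-0.003],[0,0.002,-0.09,0,0],[0,0.002,-0.09,0,0],[0,0,-0.09,0,0],[0,0,-0.09,0,0],[0,0,-0.07,0,0],[0,0,-0.044,0,0]]'
python3 -m crank '[[0,0,0,0,0],[0,0,0,-0.02,0],[0,0,0,-0.06,0],[0,0,0,-0.06,0],[0,0,0,-0.06,0],[0,0,0,-0.03,0],[0,0,0,0,0],[0,0,0,0,0]]'
python3 - <<'E'
from h import *
r=grab("18")
o=arm.observe();print(o["position"],o["ee_rot"],o["force"],o["width"])
cv2.imwrite("pics/c18s.png",cv2.resize(r["side"][110:260,240:380],None,fx=5,fy=4,interpolation=cv2.INTER_CUBIC))
E
```

```text
clock: 33.13
position: [0.4972, -0.0131, 0.1587]
ee_rot: [3.106, -0.469, -0.002]
force: [1.5, -0.2, -3.4]
width: 0.673
clock: 33.8
position: [0.4998, -0.2771, 0.1584]
ee_rot: [3.096, -0.526, -0.003]
force: [0.4, 0.3, -3.3]
width: 0.672
clock: 34.47
position: [0.5013, -0.2719, 0.0669]
ee_rot: [-3.098, 0.518, 0.002]
force: [0.2, -0.6, -2.4]
width: 0.673
[ 0.5024 -0.2728  0.0684] [ 3.0981 -0.5195  0.0026] [-0.5845  0.5071 -3.0957] 0.672561374172687
```

View pics/c18s.png

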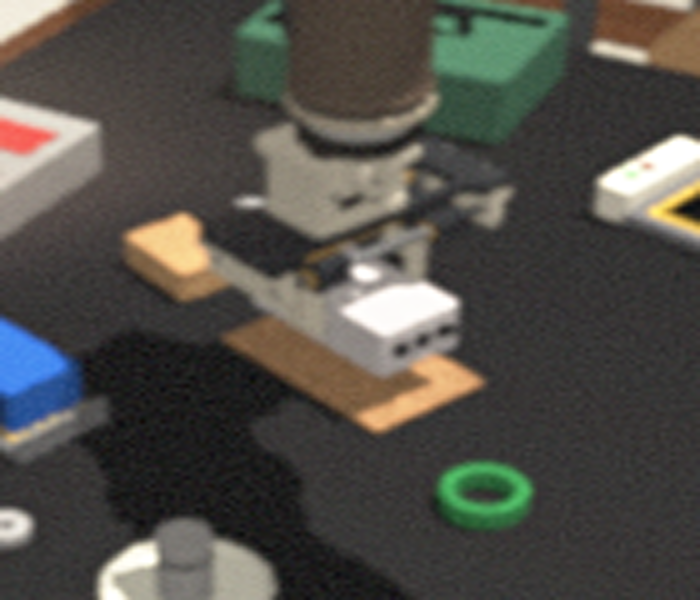

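```bash
python3 -m crank '[[0,0,0,-0.02,0],[0,0,0,-0.03,0],[0,0,0,-0.018,0],[0,0,0,-0.008,0],[0,0,0,-0.003,0],[0,0,0,0,0],[0,0,0,0,0],[0,0,0,0,0]]'
python3 -m crank '[[0,0,0,-0.002,0],[0,0,0,-0.002,0],[0,0,0,-0.002,0],[0,0,0,0,0],[0,0,0,0,0],[0,0,0,0,0],[0,0,0,0,0],[0,0,0,0,0]]'
```

```text
clock: 35.23
position: [0.5017, -0.2731, 0.036]
ee_rot: [3.098, -0.521, 0.001]
force: [0.1, 0.2, -4.2]
width: 0.67
clock: 35.9
position: [0.5016, -0.273, 0.0336]
ee_rot: [3.098, -0.52, 0.001]
force: [-2.0, -0.0, 5.6]
width: 0.672
```

```bash
python3 -m crank '[[0,0,0,0,0],[0.7,0,0,0,0],[0.8,0,0,0,0],[0.9,0,0,0,0],[0.9,0,0,0,0],[0.9,0,0,0,0],[0.9,0,0,0,0],[0.9,0,0,0,0]]' 25
python3 -m crank '[[0.9,0,0,0.02,0],[0.9,0,0,0.04,0],[0.9,0,0,0.07,0],[0.9,0,0,0.09,0],[0.9,0,0,0.09,0],[0.9,0,-0.03,0.06,0],[0.9,-0.02,-0.06,0.02,0],[0.9,-0.03,-0.08,0,0]]'
python3 -m crank '[[0.9,-0.05,-0.08,0,0],[0.9,-0.05,-0.08,0,0],[0.9,-0.05,-0.08,0,0],[0.9,-0.03,-0.08,0,0],[0.9,0,-0.05,0,0],[0.9,0,0,0,0],[0.9,0,0,0,0],[0.9,0,0,0,0]]'
python3 - <<'E'
from h import *
r=grab("19")
o=arm.observe();print(o["position"],o["force"],o["width"])
def cont(m):
    c,_=cv2.findContours(m.astype(np.uint8),cv2.RETR_EXTERNAL,cv2.CHAIN_APPROX_NONE)
    return max(c,key=cv2.contourArea)[:,0,:]
T=r["top"];H,s,V=cv2.split(cv2.cvtColor(T,cv2.COLOR_BGR2HSV))
m,st,ce=comp((V>170)&(s<60),box=(310,175,355,238));print("amp",st,rect(onz("top",cont(m),.05)))
m,st,ce=comp((H>98)&(H<125)&(s>120)&(V>150),box=(265,130,310,185));print("batt",st,rect(onz("top",cont(m),.054)))
cv2.imwrite("pics/c19t.png",cv2.resize(T[120:260,150:370],None,fx=3.6,fy=3.6,interpolation=cv2.INTER_CUBIC))
E
```

```text
clock: 36.57
position: [0.5015, -0.2729, 0.0333]
ee_rot: [-3.098, 0.52, 0.0]
force: [-0.3, -0.2, -0.7]
width: 0.902
clock: 37.23
position: [0.4845, -0.3396, 0.1936]
ee_rot: [3.099, -0.512, 0.01]
force: [0.3, -0.3, -0.3]
width: 0.899
clock: 37.9
position: [0.41, -0.4878, 0.1896]
ee_rot: [-3.098, 0.519, -0.001]
force: [0.9, -0.2, -0.5]
width: 0.903
[ 0.4104 -0.4873  0.1896] [ 0.0556  0.2841 -0.4929] 0.9050025035687871
amp [320 188  27  39 577] (array([ 0.5034, -0.2718]), -18.102142333984375, (122.03668975830078, 61.215301513671875))
batt [276 142  23  33 501] (array([ 0.668 , -0.1165]), -13.45709228515625, (103.93734741210938, 55.922359466552734))
```

View pics/c19t.png

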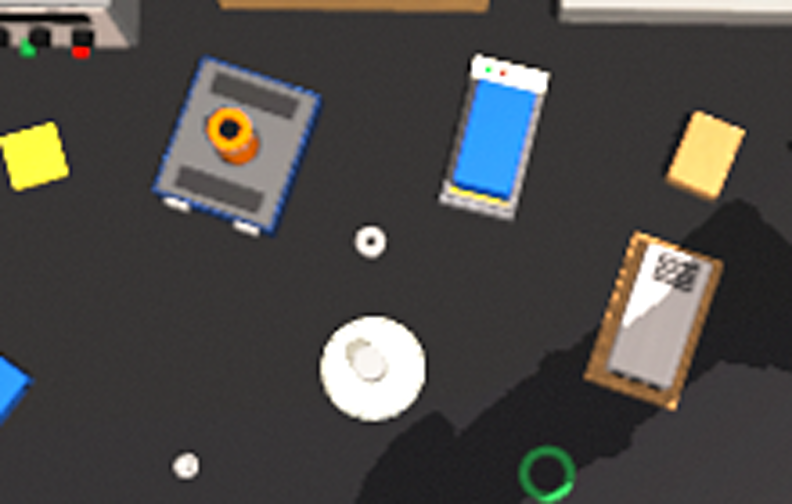

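View pics/side19.png

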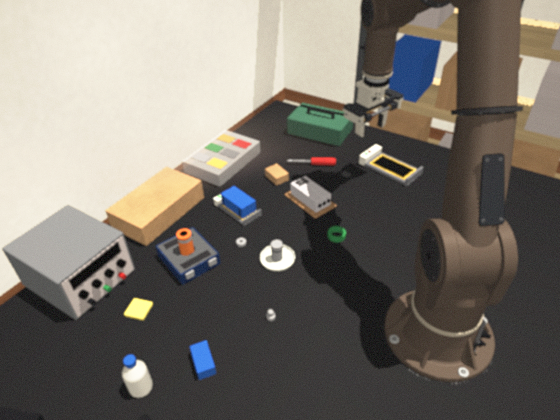

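```bash
python3 - <<'E'
from h import *
T=cv2.imread("pics/top19.png");H,s,V=cv2.split(cv2.cvtColor(T,cv2.COLOR_BGR2HSV))
print("cal top", onz("top",[(213.4,155.05)],.10), "hole",onz("top",[(215.3,159.3)],.04))
m,st,ce=comp((H>12)&(H<26)&(s>150)&(V>220),box=(200,140,230,175));print(st,ce,onz("top",ce,.10))
print("tin top",onz("top",[(150+370/3.6-.5,120+361/3.6-.5)],.06))
arm.sign_off()
E
```

```text
cal top [[0.6648 0.1256]] hole [[0.6634 0.1267]]
[208 150  12  12  86] [213.5233 155.5698] [[0.6631 0.1252]]
tin top [[ 0.4563 -0.0037]]
the job is handed in; nothing more can be done
```

I took the stack apart from the top and placed all four pieces in order, then handed the job in at about 38 s. `sign_off` reports no verdict, so the figures below are my own last checks.

| Piece | Where it ended up | Offset from target |
|---|---|---|
| Calibrator | Home in the foam: pressed until the height stopped changing, at about 20 N, and upright in both views | about 1.5 mm sideways |
| Tin | Upright in the dish | about 3 mm from centre |
| Battery pack | Flat in the smaller charger's bay | about 2–3 mm from centre, aligned within about 1° |
| Amplifier | Flat on the cork pad | about 1–2 mm from centre, aligned within about 1° |

- **Camera disagreement:** the two cameras disagreed by about 2.5 mm in x. I settled this by comparing against the arm's own position at the first grasp.
- **Sideways force:** pressing the calibrator in gave about 4 N of sideways force. It fell to about 2 N after a 0.6 mm shift.
- **Last checks:** none of them failed, and the gripper ended clear of everything.

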